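# Load and wedge shut a split rubber mould

## Robot

A 6-joint arm with a two-finger parallel gripper is mounted at the origin on a cart in front of the work surface, level with it; the furniture and walls round the work are solid. World frame = base frame: x ahead of the robot, y to its left, z up, the work surface at z = 0. Lengths are in m, angles in rad, forces in N, time in s.
With the tool pointing down it reaches from about 0.375 to 0.9 m from the base axis. Payload 3.1 kg.
Tool frame: the origin (TCP) lies midway between the tips of the shut fingers; the grasp point (between the pads) lies robot.grip_point_offset behind it (robot.grip_point_offset is the distance from the TCP to the grasp point, in m); z points along the fingers, y is the direction in which the jaws open and shut (so a half turn about z gives the same grasp; the last joint's range is limited). The gripper opens to 87 mm and grips with 3 to 60 N. Pads are 19 mm wide; open, the fingers measure 117 mm over their backs; the gripper's body (75 mm by 190 mm) begins 51 mm behind the grasp point.
Start: joints at [0.939, 0.527, 1.433, -0, 1.181, -0.178], TCP at [0.274, 0.562, 0.195] pointing down, gripper open.
Joint ranges: [-3.08, 3.08], [-0.75, 2.2], [0.22, 2.44], [-1.43, 4.57], [0, 2.65], [-2.85, 2.85]. Speed limits (rad/s): [2.79, 2.79, 3.14, 3.14, 3.14, 3.14].

## Interface

Orientations are given as a unit quaternion [x, y, z, w].
In Python, from rig import robot, cams, hand_in gives the robot as it stands. The module is installed in compiled form; this text tells all that it offers.
- The arm moves only by the tool send_rows, never from a script. Its argument "steps" is one flat list of numbers, 5 for each row, row after row: the finger opening in m, from 0 to 0.087, then the shift along the tool's x, y, z in m, then the turn about the tool's z in rad. A call has 1 to 8 rows; each row is the pose to reach, as a shift and turn from the pose measured when the call began, along the tool's axes at that moment; what a row does not reach only later rows make up. A row lasts 1/8 s, in which the tool goes at most 62.5 mm and 10.7 degrees, less where a joint would pass 70% of its speed; a pose out of reach is approached as far as the arm can. A call with a gripper value outside its range is refused whole. The fingers move at their own pace and stop on an object; "force" is the grip in N (left out, the last holds). Time passes only in rows, so rows that repeat a pose let the fingers close. It gives the time, the measured TCP pose, the force and the opening at its end, in the units of the state.
- robot.get_obs(): the state, without advancing time (a new reading comes with each control period).
- cams.camera(name): name is "side" or "top"; returns a dict with "color" (420x560x3 uint8, red, green, blue), "range_z" (420x560 float32, m along the optical axis (not along the pixel's ray), 0 where there is no reading), "intrinsics" (3x3 intrinsics, pixels), "extrinsics" (4x4, takes a point from camera to world coordinates). Camera axes: x right, y down, z forward; pixel columns grow to the right and rows downward; lengths in m; the calibration is good to about 2 mm. A picture is of the moment at which its call begins.
- hand_in(): hands the job in, once; it reports no verdict.
The state is a dict: "time": time; "q": joint angles; "joint_velocities": joint speeds; "joint_torque": joint torques, N m; "position": TCP position; "tool_rot": TCP orientation; "ft_force": force on the tool from outside, world axes, zero at the start; "moment": the same for the moment, N m; "grip_width": finger opening in m.
Only numpy, scipy, OpenCV 4.12 (cv2) and the standard library are available. Lean on these libraries where they do the work, as an engineer would, in place of code of your own. Each camera call takes 0.05 s, during which the arm holds its last target.

## Task

Get the split mould ready for pressing: thread the flanged bush down the core pin until its flange (downward) rests on the mould floor, then the plain collar down on top of it. Then slide the brass wedge, thin nose first and straight face against the heel, into the tapered gap behind the closing bar from its wide open end, and push it in until the bar is shut flush on the cavity walls. Finish still gripping the wedge by its tang and pushing it firmly home, so that the bar stays pressed shut; leave the spanners, tin and bottle where they are.

Things in the scene. Friction and masses are not known exactly. Their poses are not given: they have to be found in the camera images.
- mould: Steel mould fixed on a black mat. Origin: on the bench under the base plate's middle (plate x -60..74, y -80..80, top z 15 mm). At yaw 0 x points away from the robot, y left. Walls reach z 35 mm round a square cavity, x -35..35, y -14..56 mm; the closing bar shuts its -y side. A fixed rail at the -y edge, the heel, has its straight inner face at y -58 mm. Greased steel, friction about 0.25.
- pin_tip (a point): Centre of the flat top of the core pin, which stands on the mould floor at mould x 0, y 21 mm: 16 mm diameter, top 72 mm above the bench, last 7 mm tapered to 9 mm. The mould floor is 15 mm above the bench.
- gap_mouth (a point): Wide open end of the wedge gap (mid-gap with the bar shut, on its floor): mould x -55, y -44, z 15 mm. The gap runs along mould +x between heel and bar to a wall at x 56 mm; the bar's back slopes 1 in 6. Bar shut: 28 mm wide at this end, 9.7 mm at the closed end; an open bar narrows it all along by the joint value.
- bar (a joint): Closing bar, 110 mm long, slides along the mould's y; value = how far it stands open, m: 0 flush on the cavity walls, at most 0.009. Light springs push it open (1.2 N when flush, friction 1 N). Its lip, 23 to 35 mm above the bench, overhangs the cavity by 12 mm: shut, it covers a seated bush's flange edge by 3 mm; open by 6.5 to 9 mm it clears it by 3.5 to 6 mm.
- bar_lip (a point): Middle of the top edge of the bar's lip (moves with the bar), 35 mm above the bench.
- wedge: Brass wedge, 26 mm high, 0.3 kg. Origin: underside, centre of its grip tang (x -17..17, y -10..10 mm). x points to the thin nose at x 107. Straight face y -14.5, sloped face from y 14.5 at x 17 to y -0.5 at the nose. Home: straight face on the heel, underside on the gap floor, x along the mould's x, origin near mould x -78, y -43.5 mm, the tang standing out in front; a push of 12 to 20 N there is firm.
- wedge_nose (a point): Middle of the wedge's nose (14 mm thick) at its underside: wedge x 107, y -7.5 mm.
- bush: Steel bush standing on a wide foot flange: flange 52 mm across and 6 mm thick, hub 28 mm across, 34 mm high in all, bore 19 mm; 0.14 kg. Origin: centre of its underside (the flange end), z up.
- collar: Plain copper-coloured collar: 30 mm across, 18 mm high, bore 19 mm; 0.06 kg. Origin: centre of its underside, z up.
- spanner_10: the shorter chrome combination spanner, 169x49x6 mm; a bystander, to be left where it is. Origin: centre of its underside.
- spanner_13: the longer chrome combination spanner, 195x34x6 mm; a bystander, to be left where it is. Origin: centre of its underside.
- grease_tin: round tin with a red lid, 55 mm across, 50 mm high; a bystander, to be left where it is. Origin: centre of its underside.
- oil_bottle: white squeeze bottle with a red spout, 42 mm across, 150 mm high; a bystander, to be left where it is. Origin: centre of its underside.

How it is judged:
On the way, in this order (a step that is already met when the one before it is completed fails the run):
1. the flanged bush is fully home on the core pin (z of bush in the frame of mould below 0.0178 m and horizontal distance between bush and pin_tip below 0.004 m and angle between bush's own z axis and vertical below 0.08 rad), for 0.2 s.
2. the collar is fully home on top of the bush (all of step 1 and z of collar in the frame of mould between 0.046 and 0.0525 m and horizontal distance between collar and pin_tip below 0.004 m and angle between collar's own z axis and vertical below 0.08 rad), for 0.2 s.
3. the wedge's nose has entered the wide end of the gap (x of wedge_nose in the frame of mould above -0.045 m and y of wedge_nose in the frame of mould between -0.062 and -0.04 m and z of wedge_nose in the frame of mould below 0.025 m), for 0.1 s.
At the end, for the whole second after the job is handed in: Bar open < 1.5 mm; wedge gripped, at rest, presses the bar > 4 N, nose in, < 0.08 rad off the mould's x axis, underside < 5 mm over the gap floor; bush < 2.8 mm above the mould floor, collar < 3.5 mm above it, both upright, < 4 mm off the pin axis (all of step 2 and value of joint bar below 0.0015 m and contact force between wedge and bar above 4 N and contact force between the fingers and wedge above 2 N and x of wedge in the frame of mould above -0.092 m and z of wedge in the frame of mould below 0.02 m and angle between the x axis of wedge and the x axis of mould, either way round below 0.08 rad and angle between wedge's own z axis and vertical below 0.1 rad and linear speed of wedge below 0.02 m/s); the arm keeps its last pose, push and grip.
It fails at once if a spanner, the tin or the bottle was shifted by more than 3 cm or knocked over (distance of any of spanner_10, spanner_13, grease_tin, oil_bottle from where it was at the start of the episode above 0.03 m or angle between any of spanner_10, spanner_13, grease_tin, oil_bottle's own z axis and vertical above 0.5 rad).
It also fails if it takes over 72 s, if anything falls off the work surface, if the arm or the gripper's body presses on something with over 40 N, if the wrist force passes 120 N, or if a joint passes its speed limit or range.

## Working session

There is one attempt and no reset: what is moved stays moved. The work goes in short steps, Python scripts to look and compute and a tool call to move; the robot and the scene stay as the last step left them, time stands still between calls to the robot, and variables do not carry over. Pictures are saved under pics/ and viewed, and the job is handed in when it is done.

Besides the shell and the picture viewer there is one more tool, called after ">>>" as name(argument=value, ...) on one line, values as JSON. send_rows: Moves the arm, as the interface text tells. Its arguments: {"type":"object","properties":{"steps":{"type":"array","items":{"type":"number"}},"force":{"type":"number"}},"required":["steps"]}

```bash
mkdir -p pics; cat > h.py <<'E'
import numpy as np, cv2
from rig import robot, cams, hand_in
from scipy.spatial.transform import Rotation as R
def snap(n,tag):
    c=cams.camera(n); cv2.imwrite(f'pics/{tag}.png',c['color'][:,:,::-1]); np.savez(f'pics/{tag}.npz',**c); return c
def pw(c,u,v,r=1):
    d=c['range_z']; p=d[v-r:v+r+1,u-r:u+r+1]; z=np.median(p[p>0]) 
    K=c['intrinsics']; return (c['extrinsics']@[(u-K[0,2])/K[0,0]*z,(v-K[1,2])/K[1,1]*z,z,1])[:3]
def cloud(c):
    d=c['range_z']; K=c['intrinsics']; v,u=np.mgrid[:d.shape[0],:d.shape[1]]
    P=np.stack([(u-K[0,2])/K[0,0]*d,(v-K[1,2])/K[1,1]*d,d],-1); E=c['extrinsics']
    return P@E[:3,:3].T+E[:3,3]
def ray(c,u,v,z):
    K=c['intrinsics'];E=c['extrinsics'];d=E[:3,:3]@[(u-K[0,2])/K[0,0],(v-K[1,2])/K[1,1],1];o=E[:3,3]
    return o+d*(z-o[2])/d[2]
def load(tag): return dict(np.load(f'pics/{tag}.npz'))
E
python3 - <<'E'
from h import *
for n in('top','side'):
    c=snap(n,n+'0'); print(n,c['intrinsics'].round(1).tolist(),c['extrinsics'].round(3).tolist())
    cv2.imwrite(f'pics/{n}0b.png',cv2.resize(c['color'][:,:,::-1],(784,588),interpolation=cv2.INTER_CUBIC))
o=robot.get_obs(); print(o); print(robot.grip_point_offset)
E
```

```text
top [[523.7, 0.0, 284.5], [0.0, 523.7, 207.8], [0.0, 0.0, 1.0]] [[0.011, -0.982, 0.191, 0.194], [-1.0, -0.012, -0.004, 0.072], [0.006, -0.191, -0.982, 1.733], [0.0, 0.0, 0.0, 1.0]]
side [[483.6, 0.0, 267.5], [0.0, 483.6, 211.2], [0.0, 0.0, 1.0]] [[-0.999, 0.002, -0.033, 0.562], [0.031, 0.449, -0.893, 1.191], [0.013, -0.894, -0.448, 0.652], [0.0, 0.0, 0.0, 1.0]]
{'time': 0.1, 'q': array([ 9.38488561e-01,  5.28375969e-01,  1.43378126e+00,  1.09737390e-05,
        1.18142076e+00, -1.78485356e-01]), 'joint_velocities': array([ 0.00013259, -0.002218  , -0.00079301,  0.00031094,  0.00037555,
       -0.00056157]), 'joint_torque': array([-7.81322542e-04, -4.40990067e+01, -1.77149177e+01,  6.33881078e-02,
        5.34217805e-02, -4.40962731e-05]), 'position': array([0.27353071, 0.56116208, 0.1941656 ]), 'tool_rot': array([ 2.24970909e-01,  9.74364975e-01, -9.10207971e-04, -3.96154724e-04]), 'ft_force': array([0.08600913, 1.00453529, 0.9697412 ]), 'moment': array([ 0.03725323, -0.020398  , -0.00760105]), 'grip_width': 0.0870440421249099}
0.0187
```

View pics/top0b.png

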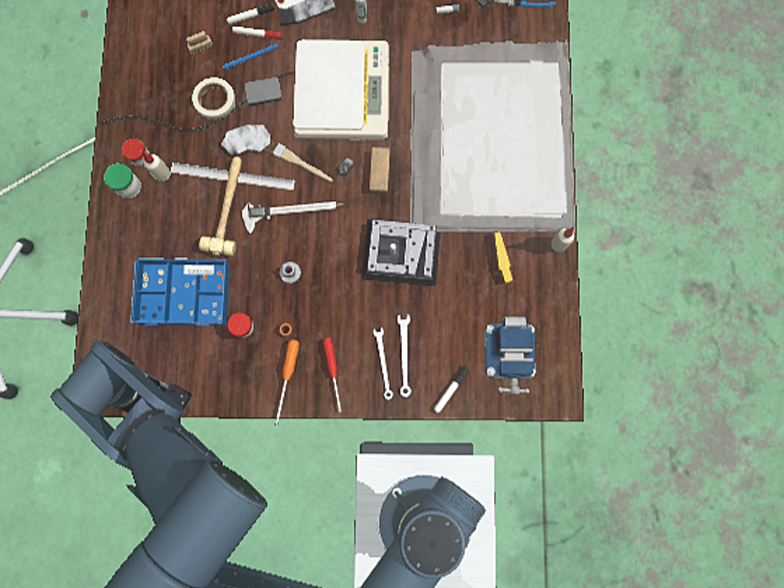

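View pics/side0b.png

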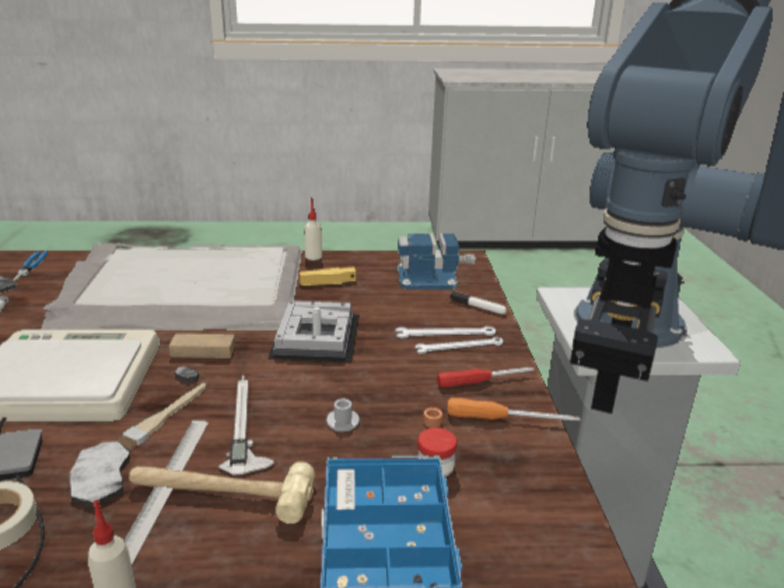

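Top view (784-px picture): the mould is at (401,250), the wedge at (502,258) with its nose toward the far side, the bush at (290,271) and the collar at (286,329). Next I'll enlarge these.

```bash
python3 - <<'E'
from h import *
c=load('top0')
def crop(c,u0,v0,w,h,s,n): cv2.imwrite(f'pics/{n}.png',cv2.resize(c['color'][v0:v0+h,u0:u0+w,::-1],None,fx=s,fy=s,interpolation=cv2.INTER_CUBIC))
crop(c,255,150,65,55,12,'m1'); crop(c,335,155,60,55,12,'w1'); crop(c,185,175,50,75,8,'b1')
s=load('side0'); crop(s,190,205,75,55,10,'ms1')
P=cloud(c)
print('bush',pw(c,207,194),'collar',pw(c,204,235),'mould',pw(c,286,179),'wedge',pw(c,359,184))
E
```

```text
bush [0.57395147 0.32685083 0.0064053 ] collar [ 0.43560975  0.3326889  -0.00227615] mould [0.62716358 0.06094639 0.01502404] wedge [ 0.61111893 -0.18459274  0.02201556]
```

View pics/m1.png

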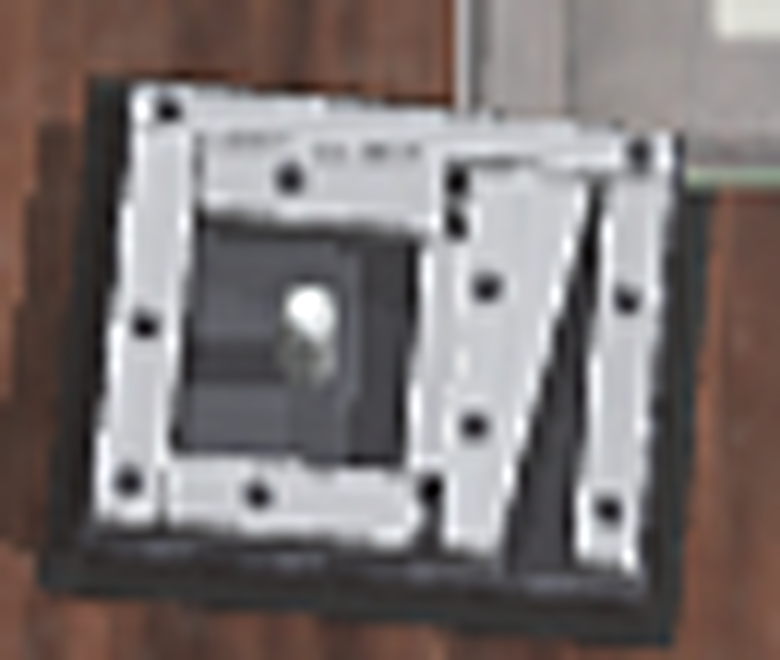

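View pics/w1.png

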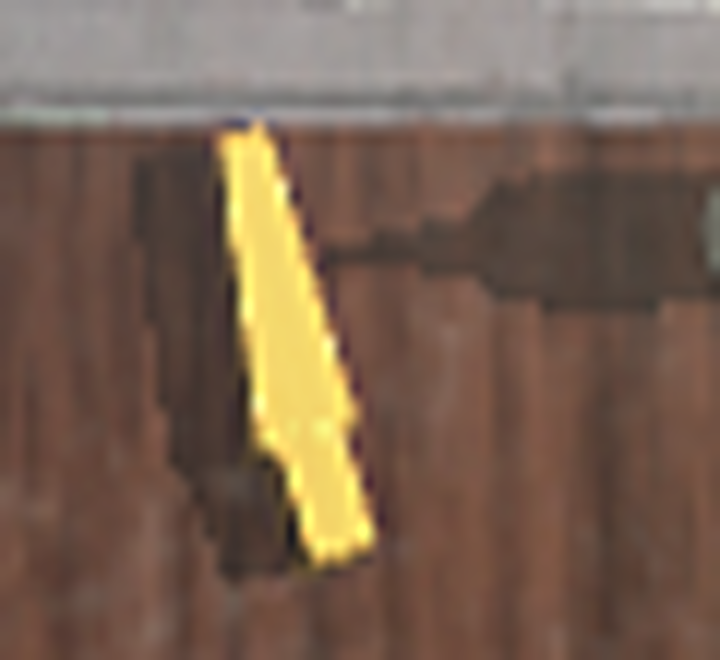

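View pics/b1.png

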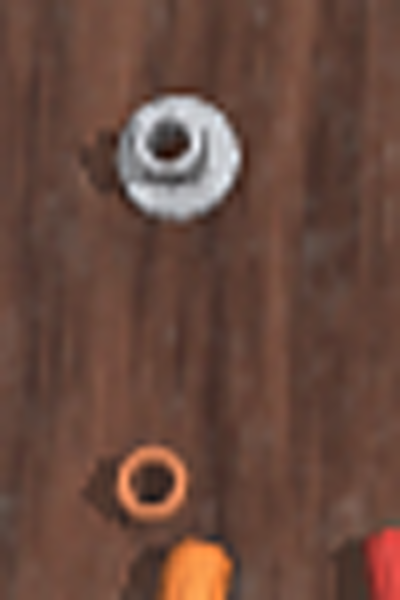

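View pics/ms1.png

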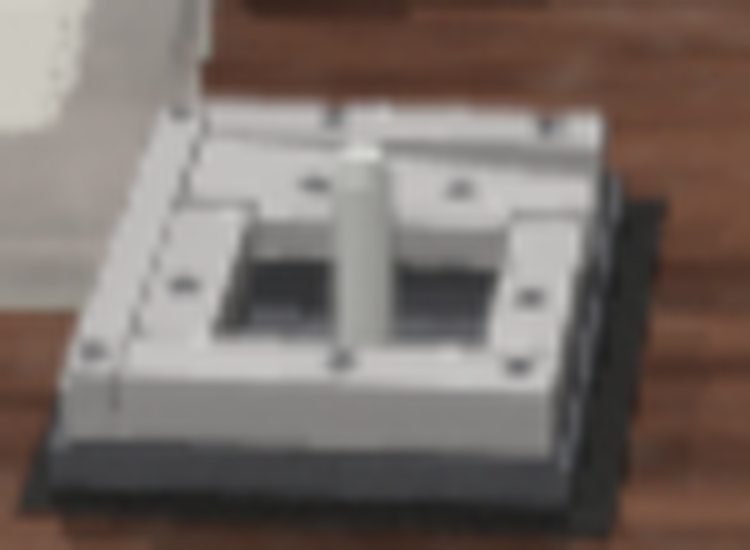

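```bash
python3 - <<'E'
from h import *
c=load('top0'); s=load('side0')
def T(X,Y,z,c=c,u0=255,v0=150,k=12): return ray(c,(X+.5)/k-.5+u0,(Y+.5)/k-.5+v0,z)
def S(X,Y,z): return T(X,Y,z,s,190,205,10)
print('TOP pin',T(311,305,.072))
for n,a in {'heel in far':(605,178),'heel in near':(577,555),'wall L far':(133,90),'wall L near':(97,520),'cav LN':(172,450),'cav LF':(203,215),'heel out far':(680,137),'heel out near':(640,572),'plate?':(0,0)}.items(): print(n,T(*a,.035).round(4))
print('SIDE pin',S(366,153,.072))
for n,a in {'heel out near(right)':(604,112),'wall L nearR':(556,382),'wall L farL':(68,382),'far heel':(168,102),'cav':(222,332),'cav2':(487,345)}.items(): print(n,S(*a,.035).round(4))
# wedge
from scipy.optimize import minimize
poly=np.array([[-17,-10],[17,-10],[17,-14.5],[107,-14.5],[107,-.5],[17,14.5],[17,10],[-17,10]])/1e3
def mask(c,u0,u1,v0,v1):
    h=cv2.cvtColor(c['color'],cv2.COLOR_RGB2HSV); m=np.zeros(h.shape[:2],np.uint8)
    g=(h[...,0]>18)&(h[...,0]<32)&(h[...,1]>120); m[v0:v1,u0:u1]=g[v0:v1,u0:u1]; return m
def proj(c,P):
    E=np.linalg.inv(c['extrinsics']);Q=P@E[:3,:3].T+E[:3,3];Q=Q@c['intrinsics'].T;return Q[:,:2]/Q[:,2:]
def render(c,p):
    Rm=np.array([[np.cos(p[2]),-np.sin(p[2])],[np.sin(p[2]),np.cos(p[2])]]);q=poly@Rm.T+p[:2]
    k=8;im=np.zeros((420*1,560*1),np.uint8)
    # supersample via shift
    u0,v0,w,h=box; im=np.zeros((h*k,w*k),np.uint8)
    a=proj(c,np.c_[q,np.zeros(8)]);b=proj(c,np.c_[q,.026*np.ones(8)])
    f=lambda x:np.round(((x-[u0,v0])+.5)*k*16).astype(np.int32)
    cv2.fillPoly(im,[f(b)],1,shift=4);cv2.fillPoly(im,[f(a)],1,shift=4)
    for i in range(8):
        j=(i+1)%8;cv2.fillPoly(im,[f(np.array([a[i],a[j],b[j],b[i]]))],1,shift=4)
    return cv2.resize(im.astype(np.float32),(w,h),interpolation=cv2.INTER_AREA)
for n,cc,bx in(('top',c,(335,150,60,65)),('side',s,(205,180,60,40))):
    box=bx;u0,v0,w,h=bx;m=mask(cc,u0,u0+w,v0,v0+h)[v0:v0+h,u0:u0+w].astype(np.float32)
    f=lambda p:np.abs(render(cc,p)-m).sum()
    best=min((minimize(f,[.58+dx,-.19+dy,a],method='Nelder-Mead',options=dict(initial_simplex=[[.58+dx,-.19+dy,a],[.60+dx,-.19+dy,a],[.58+dx,-.17+dy,a],[.58+dx,-.19+dy,a+.1]])) for dx in(-.02,.0) for dy in(-.01,.01) for a in(.1,.25)),key=lambda r:r.fun)
    print(n,'wedge',best.x.round(4),best.fun,m.sum())
E
```

```text
TOP pin [0.62620012 0.07959427 0.072     ]
heel in far [ 0.6735 -0.0021  0.035 ]
heel in near [0.5654 0.0053 0.035 ]
wall L far [0.6974 0.1304 0.035 ]
wall L near [0.5737 0.1382 0.035 ]
cav LN [0.5939 0.1178 0.035 ]
cav LF [0.6614 0.1102 0.035 ]
heel out far [ 0.6857 -0.0231  0.035 ]
heel out near [ 0.5608 -0.0121  0.035 ]
plate? [0.7232 0.1683 0.035 ]
SIDE pin [0.62691057 0.08480088 0.072     ]
heel out near(right) [ 0.5659 -0.01    0.035 ]
wall L nearR [0.5777 0.1386 0.035 ]
wall L farL [0.7001 0.1374 0.035 ]
far heel [ 0.6877 -0.0168  0.035 ]
cav [0.6633 0.1126 0.035 ]
cav2 [0.5955 0.1198 0.035 ]
top wedge [ 0.5706 -0.1923  0.2505] 63.375 225.0
side wedge [ 0.5728 -0.1911  0.2701] 29.984375 426.0
```

```bash
python3 - <<'E'
from h import *
for n,(u0,v0,w,h) in (('top0',(252,148,70,60)),('side0',(188,205,78,55))):
    c=load(n); g=cv2.cvtColor(c['color'],cv2.COLOR_RGB2GRAY)[v0:v0+h,u0:u0+w]; k=4
    g=cv2.resize(g,None,fx=k,fy=k,interpolation=cv2.INTER_CUBIC)
    L=cv2.createLineSegmentDetector(0).detect(g)[0][:,0]
    print(n)
    for l in L:
        if np.hypot(l[2]-l[0],l[3]-l[1])<90: continue
        f=lambda X,Y:ray(c,(X+.5)/k-.5+u0,(Y+.5)/k-.5+v0,.035)
        a,b=f(*l[:2]),f(*l[2:]); d=b-a
        ang=np.arctan2(d[1],d[0]); ang=(ang+np.pi/4)%(np.pi/2)-np.pi/4
        print(((l/k)+[u0,v0,u0,v0]).round(1),a[:2].round(4),b[:2].round(4),round(np.linalg.norm(d),3),ang.round(3))
E
```

```text
top0
[305.4 164.6 302.5 197.2] [ 0.6739 -0.0024] [0.5619 0.007 ] 0.112 -0.084
[266.2 156.7 262.2 194.5] [0.7001 0.1299] [0.5695 0.1408] 0.131 -0.083
[269.  187.3 271.4 161. ] [0.5944 0.1188] [0.6851 0.1121] 0.091 -0.073
[307.8 199.3 311.1 160.7] [ 0.555  -0.0108] [ 0.6879 -0.0213] 0.133 -0.079
[294.4 159.5 266.5 156.7] [0.6912 0.0347] [0.7    0.1288] 0.095 -0.092
[314.2 167.5 311.4 203.5] [ 0.6643 -0.0318] [ 0.541  -0.0225] 0.124 -0.076
side0
[244.3 249.8 250.6 217. ] [0.5805 0.1707] [ 0.5652 -0.0049] 0.176 -0.087
[244.1 215.8 210.4 214.8] [ 0.5833 -0.0122] [ 0.6777 -0.0189] 0.095 -0.071
[195.7 248.6 244.4 250.5] [0.6999 0.1641] [0.58  0.174] 0.12 -0.082
[202.5 242.4 243.8 244.1] [0.6858 0.1342] [0.582  0.1434] 0.104 -0.089
[246.6 254.8 252.3 223.3] [0.5746 0.1944] [0.5606 0.0329] 0.162 -0.087
```

```bash
python3 - <<'E'
from h import *
c=load('top0'); s=load('side0')
a=cv2.resize(s['color'][275:320,225:325,::-1],None,fx=7.5,fy=7.5,interpolation=cv2.INTER_CUBIC); cv2.imwrite('pics/bs1.png',a)
def T(X,Y,z,c=c,u0=185,v0=175,k=8): return ray(c,(X+.5)/k-.5+u0,(Y+.5)/k-.5+v0,z)[:2].round(4)
print('bush hub',T(168,142,.034),'flange',T(180,157,.006),'collar',T(152,483,.018))
def V(X,Y,z): return T(X,Y,z,c,335,155,12)
print('wedge straight',V(265,120,.026),V(357,412,.026),'slope',V(220,140,.026),V(258,440,.026),'tang',V(300,555,.026),V(375,540,.026))
print('bottle',ray(c,403,172,0),ray(c,406,165,.15), 'screwdriver', T(195,545,.02),T(165,600,.02),T(228,600,.02))
E
```

```text
bush hub [0.5736 0.3278] flange [0.5734 0.3267] collar [0.433  0.3311]
wedge straight [ 0.6776 -0.1771] [ 0.5936 -0.2015] slope [ 0.6716 -0.1643] [ 0.5852 -0.1737] tang [ 0.5526 -0.1849] [ 0.5571 -0.2058]
bottle [ 0.66054887 -0.33931361  0.        ] [ 0.64297859 -0.31383869  0.15      ] screwdriver [0.4072 0.3121] [0.3844 0.3235] [0.3847 0.2977]
```

View pics/bs1.png

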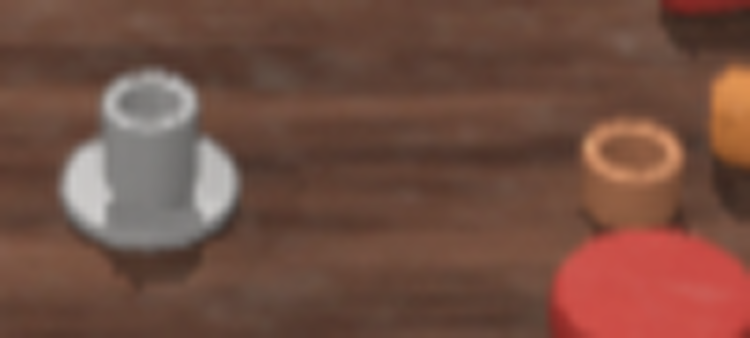

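```bash
cat >> h.py <<'E'
def plan(x,y,z,ang=None):
    """rel shift in tool axes from current to world target; ang = desired tool Y angle"""
    o=robot.get_obs(); M=R.from_quat(o['tool_rot']).as_matrix()
    d=M.T@(np.array([x,y,z])-o['position']); ya=np.arctan2(M[1,1],M[0,1])
    t=0 if ang is None else -(ang-ya); t=(t+np.pi)%(2*np.pi)-np.pi
    print('t',round(o['time'],2),'pos',o['position'].round(4),'yang',ya.round(3),'q',o['q'].round(2),'grip',round(o['grip_width'],4),'F',o['ft_force'].round(1)); print(' shift',d.round(4),'turn',round(t,3))
E
python3 - <<'E'
from h import *
s=load('side0')
def S(X,Y,z): return ray(s,(X+.5)/7.5-.5+225,(Y+.5)/7.5-.5+275,z)[:2].round(4)
print(S(150,101,.034),S(150,184,.006),S(633,152,.018))
plan(.574,.328,.12,-.082)
E
```

```text
[0.5771 0.3301] [0.5773 0.332 ] [0.437  0.3347]
t 0.1 pos [0.2735 0.5612 0.1942] yang 1.117 q [ 0.94  0.53  1.43  0.    1.18 -0.18] grip 0.087 F [0.1 1.  1. ]
 shift [-0.3723 -0.0777  0.0742] turn 1.199
```

>>> send_rows(steps=[0.087,-0.05,-0.01,0.01,0.15,0.087,-0.1,-0.02,0.02,0.32,0.087,-0.15,-0.03,0.03,0.5,0.087,-0.2,-0.04,0.04,0.68,0.087,-0.25,-0.05,0.05,0.86,0.087,-0.3,-0.06,0.06,1.03,0.087,-0.35,-0.07,0.074,1.2,0.087,-0.372,-0.078,0.074,1.2], force=30)

```text
time: 1.1
position: [0.5748, 0.3255, 0.1184]
tool_rot: [0.736, 0.676, -0.002, -0.0]
ft_force: [-0.8, 0.6, -0.1]
grip_width: 0.0873
```

```bash
python3 - <<'E'
from h import *
plan(.5755,.329,.017,-.082)
E
```

```text
t 1.1 pos [0.5748 0.3255 0.1184] yang -0.085 q [ 0.35  0.66  1.4  -0.    1.08  0.43] grip 0.0873 F [-0.8  0.6 -0.1]
 shift [0.0039 0.0008 0.1014] turn -0.003
```

>>> send_rows(steps=[0.087,0.004,0.001,0.04,0,0.087,0.004,0.001,0.075,0,0.087,0.004,0.001,0.101,0,0.02,0.004,0.001,0.101,0,0.02,0.004,0.001,0.101,0,0.02,0.004,0.001,0.101,0,0.02,0.004,0.001,0.101,0,0.02,0.004,0.001,0.101,0], force=30)

```text
time: 2.1
position: [0.5761, 0.3293, 0.0181]
tool_rot: [0.736, 0.677, -0.002, 0.0]
ft_force: [-0.9, 0.4, -0.7]
grip_width: 0.0448
```

>>> send_rows(steps=[0.02,0,0,0,0,0.02,0,0,-0.03,0,0.02,0,0,-0.06,0,0.02,0,0,-0.1,0,0.02,0,0,-0.1,0])

```text
time: 2.72
position: [0.5792, 0.3305, 0.1222]
tool_rot: [0.736, 0.677, 0.002, 0.002]
ft_force: [-0.8, 0.2, 0.5]
grip_width: 0.0205
```

```bash
python3 - <<'E'
from h import *
plan(.6265,.082,.115,-.082)
for n in('top','side'): 
    c=snap(n,n+'1')
c=load('top1');s=load('side1')
P=cv2.resize(c['color'][120:220,150:320,::-1],None,fx=4.5,fy=4.5,interpolation=3);cv2.imwrite('pics/a.png',P)
P=cv2.resize(s['color'][150:320,180:330,::-1],None,fx=3.4,fy=3.4,interpolation=3);cv2.imwrite('pics/b.png',P)
E
```

```text
t 2.73 pos [0.5792 0.3305 0.1222] yang -0.085 q [ 0.35  0.66  1.39 -0.    1.08  0.44] grip 0.0205 F [-0.8  0.2  0.5]
 shift [-0.2437  0.0681  0.0073] turn -0.003
```

View pics/b.png

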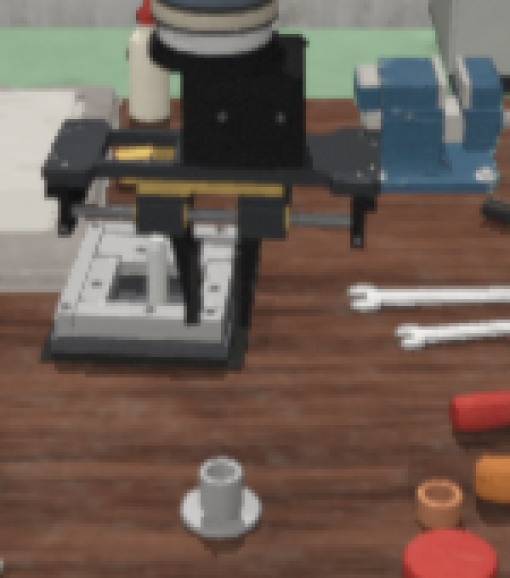

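I lifted before the fingers had closed (they move about 70 mm/s). The bush still stands at the same place, pixel (245,288), so I'll retry.

```bash
python3 - <<'E'
from h import *
plan(.5755,.329,.017,-.082)
E
```

```text
t 2.83 pos [0.5762 0.3294 0.1184] yang -0.085 q [ 0.35  0.67  1.39 -0.    1.08  0.44] grip 0.0201 F [-0.4  0.1 -0.5]
 shift [-0.0002 -0.0005  0.1014] turn -0.003
```

>>> send_rows(steps=[0.07,0,0,0,0,0.07,0,0,0,0,0.07,0,0,0,0,0.07,0,0,0,0,0.07,0,0,0.02,0,0.07,0,0,0.05,0,0.06,0,0,0.08,0,0.05,0,0,0.101,0], force=30)

```text
time: 3.82
position: [0.5755, 0.329, 0.0159]
tool_rot: [0.736, 0.676, -0.002, -0.0]
ft_force: [0.4, -0.2, -0.5]
grip_width: 0.0571
```

>>> send_rows(steps=[0.02,0,0,0,0,0.02,0,0,0,0,0.02,0,0,0,0,0.02,0,0,0,0,0.02,0,0,0,0,0.02,0,0,0,0])

```text
time: 4.58
position: [0.5756, 0.329, 0.0161]
tool_rot: [0.736, 0.677, -0.002, -0.0]
ft_force: [0.1, -0.3, -0.0]
grip_width: 0.0203
```

```bash
python3 - <<'E'
from h import *
c=snap('top','top2');s=snap('side','side2')
P=cv2.resize(c['color'][120:220,150:320,::-1],None,fx=4.5,fy=4.5,interpolation=3);cv2.imwrite('pics/a2.png',P)
P=cv2.resize(s['color'][200:320,180:330,::-1],None,fx=5,fy=5,interpolation=3);cv2.imwrite('pics/b2.png',P)
E
```

```text
(no output)
```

View pics/b2.png

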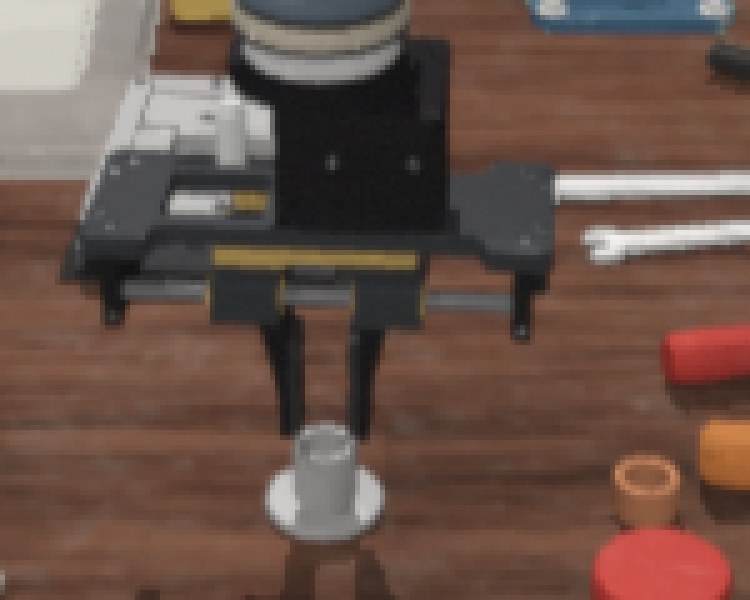

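View pics/a2.png

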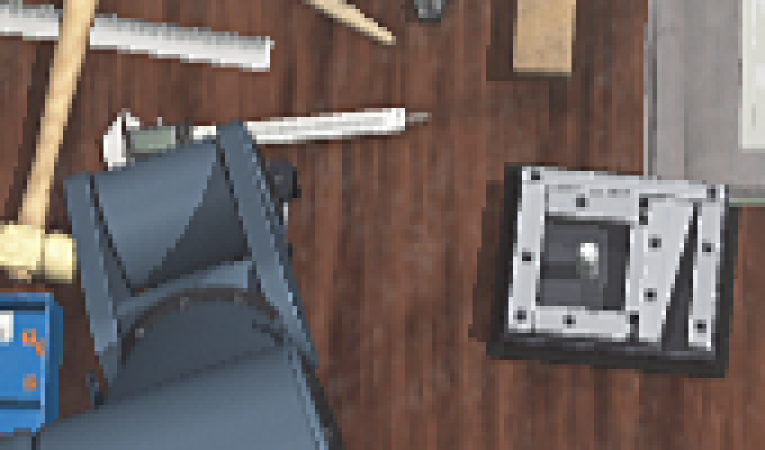

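```bash
python3 - <<'E'
from h import *
s=load('side2')
f=lambda X,Y,z:ray(s,(X+.5)/5-.5+180,(Y+.5)/5-.5+200,z).round(4)
for z in(.016,.035,.045):print(f(326,437,z))
print(f(325,441,.034),f(325,497,.006))
P=cloud(s); 
for X,Y in((292,425),(360,425),(292,400),(325,441),(325,480),(300,500),(420,560)): print(X,Y,P[round((Y+.5)/5-.5+200),round((X+.5)/5-.5+180)].round(4))
E
```

```text
[0.577  0.3011 0.016 ]
[0.5766 0.3277 0.035 ]
[0.5763 0.3417 0.045 ]
[0.577  0.3292 0.034 ] [0.5772 0.3317 0.006 ]
292 425 [0.5908 0.3406 0.0495]
360 425 [0.561  0.3427 0.0507]
292 400 [0.5907 0.3376 0.0602]
325 441 [0.5763 0.3201 0.0269]
325 480 [0.5761 0.343  0.0225]
300 500 [0.5871 0.3388 0.0088]
420 560 [5.357e-01 3.700e-01 4.000e-04]
```

```bash
python3 - <<'E'
from h import *
s=load('side2');P=cloud(s);D=s['range_z']
for X,Y in((292,440),(292,433),(292,350),(245,300),(245,320),(390,318),(315,258),(110,315),(110,280),(520,330),(330,240),(320,65)): 
  v,u=round((Y+.5)/5-.5+200),round((X+.5)/5-.5+180);print(X,Y,P[v,u].round(4))
print(robot.get_obs())
E
```

```text
292 440 [ 0.5929  0.28   -0.0017]
292 433 [0.5908 0.3406 0.0469]
292 350 [0.5903 0.337  0.0852]
245 300 [0.6071 0.3655 0.1281]
245 320 [0.6072 0.3666 0.1193]
390 318 [0.549  0.373  0.1254]
315 258 [0.579  0.3543 0.1422]
110 315 [0.662  0.3608 0.1184]
110 280 [0.6612 0.3602 0.1346]
520 330 [0.4967 0.3734 0.1182]
330 240 [0.5729 0.357  0.1508]
320 65 [0.5761 0.3631 0.2326]
{'time': 4.675, 'q': array([ 0.3517166 ,  0.8002735 ,  1.44987645, -0.00167234,  0.89568056,
        0.43752751]), 'joint_velocities': array([-0.00102028,  0.00258029, -0.00054925, -0.00042916, -0.00168435,
        0.00063337]), 'joint_torque': array([ 3.01365370e-03, -5.05058455e+01, -1.29640514e+01,  6.22460945e-02,
        1.59117283e-02, -3.50778337e-04]), 'position': array([0.57545345, 0.32895226, 0.01592073]), 'tool_rot': array([ 7.36429275e-01,  6.76510907e-01, -2.20740482e-03, -2.04603901e-04]), 'ft_force': array([ 0.35280064,  0.52122408, -0.17891621]), 'moment': array([-0.09027598,  0.04047387,  0.00219744]), 'grip_width': 0.020364687909271803}
```

The side depth shows the fingertips about 28 mm above the reported TCP z: tips near z 0.044 against a reported 0.016, with x and y in agreement. So the fingers closed above the hub. I'll apply that z offset from here and verify it on the next grasp.

>>> send_rows(steps=[0.055,0,0,-0.012,0,0.055,0,0,-0.012,0,0.055,0,0,-0.012,0,0.055,0,0,-0.012,0,0.055,0,0,0,0,0.05,0,0,0.015,0,0.05,0,0,0.025,0,0.05,0,0,0.025,0])

```text
time: 5.68
position: [0.5741, 0.3284, -0.0109]
tool_rot: [0.736, 0.677, -0.004, -0.001]
ft_force: [0.1, 0.4, -0.1]
grip_width: 0.0501
```

>>> send_rows(steps=[0.02,0,0,0,0,0.02,0,0,0,0,0.02,0,0,0,0,0.02,0,0,0,0,0.02,0,0,0,0,0.02,0,0,0,0])

```text
time: 6.42
position: [0.5747, 0.3285, -0.0104]
tool_rot: [0.736, 0.676, -0.003, -0.001]
ft_force: [0.8, 0.1, 0.9]
grip_width: 0.0266
```

```bash
python3 - <<'E'
from h import *
plan(.6265,.082,.100,-.082)
s=snap('side','side3')
P=cv2.resize(s['color'][200:320,180:330,::-1],None,fx=5,fy=5,interpolation=3);cv2.imwrite('pics/b3.png',P)
E
```

```text
t 6.42 pos [ 0.5747  0.3285 -0.0104] yang -0.085 q [ 0.35  0.84  1.46 -0.    0.85  0.44] grip 0.0266 F [0.8 0.1 0.9]
 shift [-0.2417  0.0719 -0.1099] turn -0.003
```

View pics/b3.png

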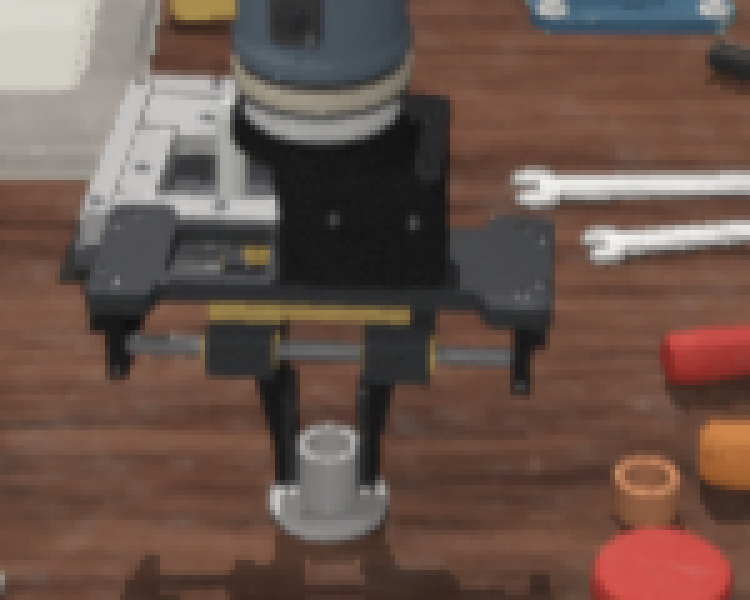

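>>> send_rows(steps=[0.02,0,0,-0.01,0,0.02,0,0,-0.03,0,0.02,0,0,-0.06,0,0.02,0,0,-0.09,0,0.02,0,0,-0.1,0,0.02,0,0,-0.1,0])

```text
time: 7.22
position: [0.5755, 0.3291, 0.0906]
tool_rot: [0.736, 0.677, -0.002, -0.0]
ft_force: [-0.2, 0.5, -1.2]
grip_width: 0.0265
```

```bash
python3 - <<'E'
from h import *
plan(.6265,.082,.090,-.082)
s=snap('side','side4')
P=cv2.resize(s['color'][160:320,180:330,::-1],None,fx=3.6,fy=3.6,interpolation=3);cv2.imwrite('pics/b4.png',P)
E
```

```text
t 7.22 pos [0.5755 0.3291 0.0906] yang -0.085 q [ 0.35  0.7   1.41 -0.    1.03  0.44] grip 0.0265 F [-0.2  0.5 -1.2]
 shift [-0.2419  0.0717  0.0011] turn -0.003
```

View pics/b4.png

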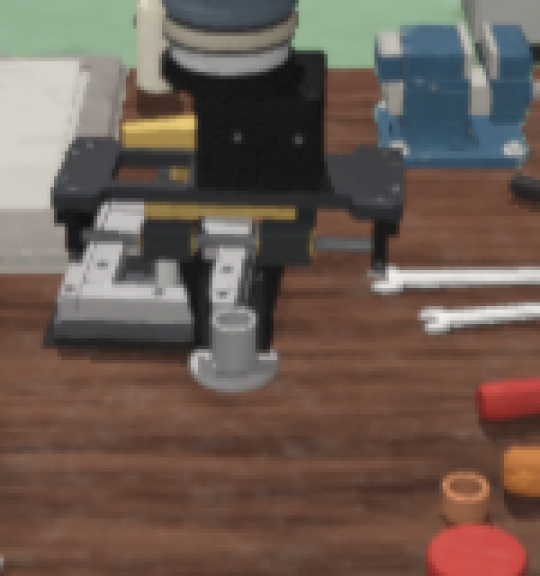

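>>> send_rows(steps=[0.02,-0.04,0.012,0,0,0.02,-0.09,0.027,0,0,0.02,-0.14,0.042,0,0,0.02,-0.19,0.057,0,0,0.02,-0.225,0.067,0.005,0,0.02,-0.242,0.072,0.005,0,0.02,-0.242,0.072,0.005,0,0.02,-0.242,0.072,0.005,0])

```text
time: 8.28
position: [0.6253, 0.083, 0.0847]
tool_rot: [0.736, 0.677, -0.004, -0.001]
ft_force: [-1.1, -0.4, -1.8]
grip_width: 0.0263
```

```bash
python3 - <<'E'
from h import *
plan(.6265,.082,.090,-.082)
s=snap('side','side5');c=snap('top','top5')
P=cv2.resize(s['color'][170:270,170:280,::-1],None,fx=6,fy=6,interpolation=3);cv2.imwrite('pics/b5.png',P)
P=cv2.resize(c['color'][130:220,230:340,::-1],None,fx=6,fy=6,interpolation=3);cv2.imwrite('pics/a5.png',P)
E
```

```text
t 8.28 pos [0.6253 0.083  0.0847] yang -0.084 q [-0.04  0.67  1.5  -0.    0.97  0.04] grip 0.0263 F [-1.1 -0.4 -1.8]
 shift [-0.0009  0.0012 -0.0053] turn -0.002
```

View pics/b5.png

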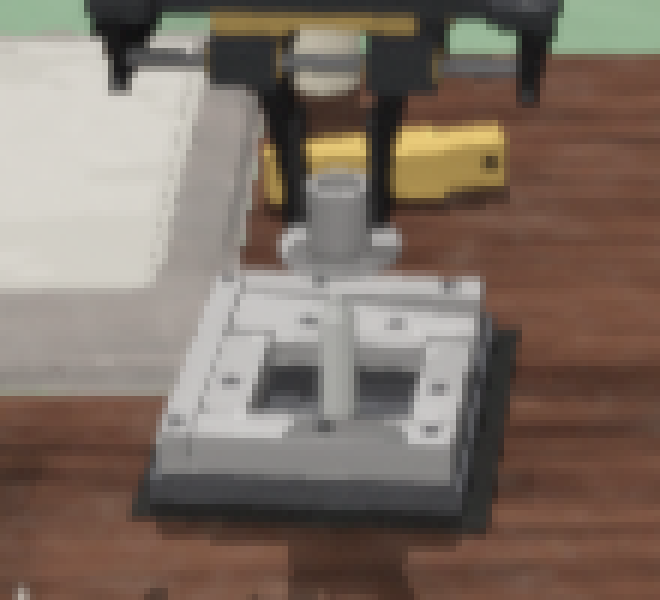

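View pics/a5.png

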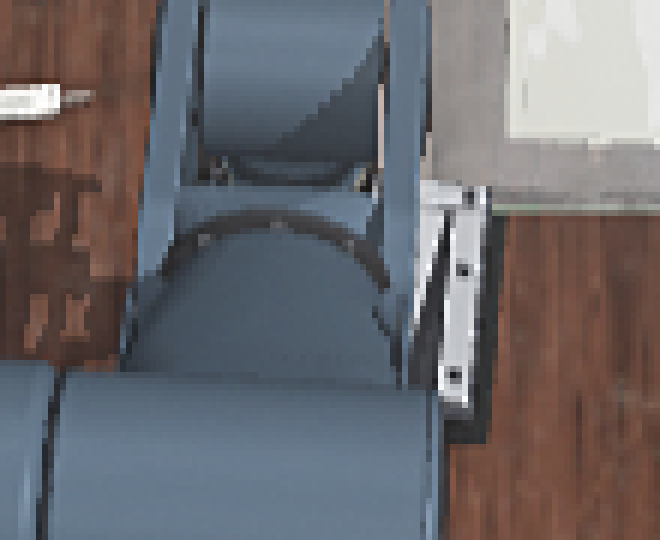

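```bash
python3 - <<'E'
from h import *
s=load('side5')
f=lambda X,Y,z:ray(s,(X+.5)/6-.5+170,(Y+.5)/6-.5+170,z).round(4)
print('hub',f(338,183,.1291),'pin',f(339,300,.072),'flange rim topface',f(340,246,.1011))
P=cloud(s)
def at(X,Y):return P[round((Y+.5)/6-.5+170),round((X+.5)/6-.5+170)].round(4)
for a in ((338,230),(338,212),(338,262),(338,268),(338,340),(338,360),(338,400),(338,303)): print(a,at(*a))
E
```

```text
hub [0.626  0.0864 0.1291] pin [0.6271 0.0833 0.072 ] flange rim topface [0.6257 0.0896 0.1011]
(338, 230) [0.6257 0.0968 0.112 ]
(338, 212) [0.6257 0.0936 0.1188]
(338, 262) [0.6259 0.1    0.0995]
(338, 268) [0.6255 0.1077 0.1006]
(338, 340) [0.6275 0.0893 0.0564]
(338, 360) [0.6278 0.0891 0.0445]
(338, 400) [0.5621 1.1913 0.6521]
(338, 303) [0.6274 0.0829 0.0706]
```

```bash
python3 - <<'E'
from h import *
plan(.6272,.0812,.055,-.084)
E
```

```text
t 8.38 pos [0.6255 0.0832 0.085 ] yang -0.083 q [-0.04  0.67  1.5  -0.    0.97  0.04] grip 0.0267 F [ 0.5 -0.5 -1.1]
 shift [-0.0018  0.0021  0.03  ] turn 0.001
```

>>> send_rows(steps=[0.02,-0.002,0.002,0,0,0.02,-0.002,0.002,0.01,0,0.02,-0.002,0.002,0.018,0,0.02,-0.002,0.002,0.024,0,0.02,-0.002,0.002,0.029,0,0.02,-0.002,0.002,0.034,0,0.02,-0.002,0.002,0.034,0])

```text
time: 9.25
position: [0.6267, 0.0809, 0.0505]
tool_rot: [0.736, 0.677, -0.004, -0.001]
ft_force: [-0.9, 0.8, -1.7]
grip_width: 0.0264
```

```bash
python3 - <<'E'
from h import *
plan(.6272,.0812,.005,-.084)
s=snap('side','side6')
P=cv2.resize(s['color'][170:270,170:280,::-1],None,fx=6,fy=6,interpolation=3);cv2.imwrite('pics/b6.png',P)
E
```

```text
t 9.25 pos [0.6267 0.0809 0.0505] yang -0.083 q [-0.05  0.72  1.52 -0.    0.91  0.04] grip 0.0264 F [-0.9  0.8 -1.7]
 shift [0.0005 0.0008 0.0455] turn 0.001
```

View pics/b6.png

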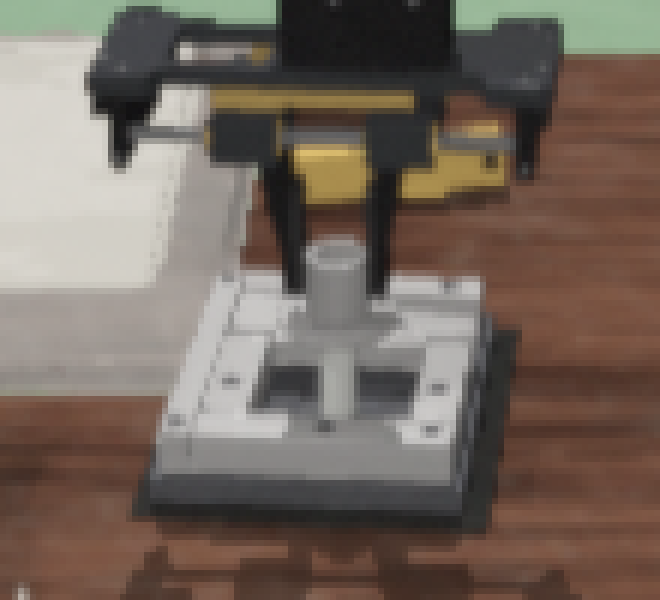

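>>> send_rows(steps=[0.02,0,0,0.008,0,0.02,0,0,0.016,0,0.02,0,0,0.024,0,0.02,0,0,0.032,0,0.02,0,0,0.038,0,0.02,0,0,0.043,0,0.02,0,0,0.043,0])

```text
time: 10.18
position: [0.6264, 0.0808, 0.0074]
tool_rot: [0.736, 0.677, -0.004, -0.001]
ft_force: [0.3, 0.4, -0.8]
grip_width: 0.0268
```

```bash
python3 - <<'E'
from h import *
plan(.6272,.0812,.005,-.084)
s=snap('side','side7')
P=cv2.resize(s['color'][170:270,170:280,::-1],None,fx=6,fy=6,interpolation=3);cv2.imwrite('pics/b7.png',P)
E
```

```text
t 10.18 pos [0.6264 0.0808 0.0074] yang -0.083 q [-0.05  0.78  1.54 -0.    0.83  0.04] grip 0.0268 F [ 0.3  0.4 -0.8]
 shift [0.0005 0.0008 0.0024] turn 0.001
```

View pics/b7.png

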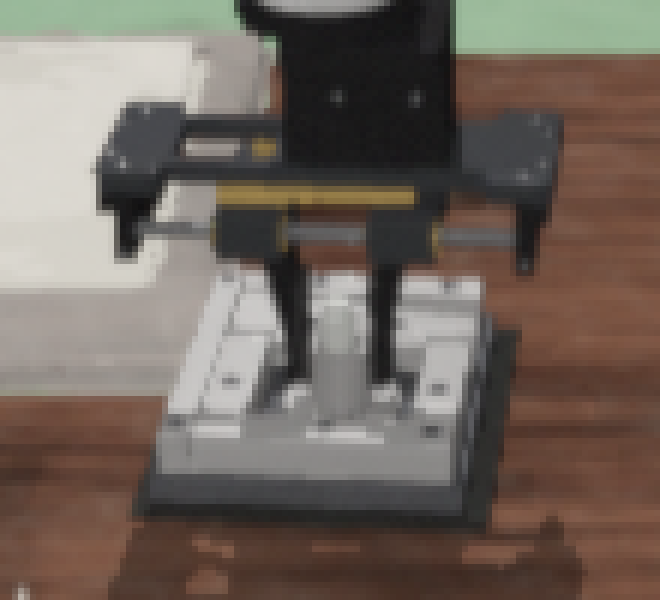

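>>> send_rows(steps=[0.035,0,0,0,0,0.035,0,0,0,0,0.035,0,0,-0.001,0,0.037,0,0,-0.01,0,0.05,0,0,-0.03,0,0.05,0,0,-0.06,0,0.05,0,0,-0.09,0,0.05,0,0,-0.1,0])

```text
time: 11.22
position: [0.6293, 0.0811, 0.1113]
tool_rot: [0.736, 0.677, -0.002, 0.001]
ft_force: [-0.2, 0.1, 0.6]
grip_width: 0.0499
```

```bash
python3 - <<'E'
from h import *
plan(.435,.333,.06,-.7)
s=snap('side','side8')
P=cv2.resize(s['color'][170:270,170:280,::-1],None,fx=6,fy=6,interpolation=3);cv2.imwrite('pics/b8.png',P)
E
```

```text
t 11.22 pos [0.6293 0.0811 0.1113] yang -0.083 q [-0.05  0.64  1.48 -0.    1.02  0.04] grip 0.0499 F [-0.2  0.1  0.6]
 shift [ 0.2352 -0.2145  0.0506] turn 0.617
```

View pics/b8.png

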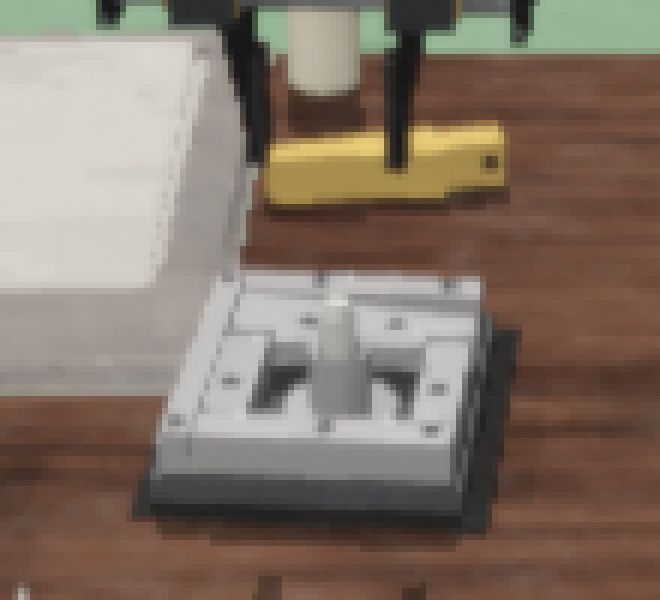

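>>> send_rows(steps=[0.05,0.03,-0.028,0,0.1,0.05,0.07,-0.064,0,0.2,0.05,0.11,-0.1,0,0.3,0.05,0.15,-0.137,0,0.4,0.05,0.19,-0.173,0.01,0.5,0.05,0.22,-0.2,0.03,0.617,0.05,0.235,-0.2145,0.05,0.617,0.05,0.235,-0.2145,0.05,0.617])

```text
time: 12.28
position: [0.4319, 0.3329, 0.0589]
tool_rot: [0.906, 0.423, -0.004, 0.001]
ft_force: [0.3, 0.6, 0.4]
grip_width: 0.05
```

```bash
python3 - <<'E'
from h import *
s=snap('side','side9')
plan(.435,.333,-.023,-.7)
P=cv2.resize(s['color'][220:320,210:340,::-1],None,fx=6,fy=6,interpolation=3);cv2.imwrite('pics/b9.png',P)
E
```

```text
t 12.32 pos [0.4339 0.3327 0.0599] yang -0.698 q [ 0.45  0.62  1.74 -0.    0.78  1.15] grip 0.0502 F [ 0.3 -0.4 -0. ]
 shift [0.0015 0.0006 0.0829] turn 0.002
```

View pics/b9.png

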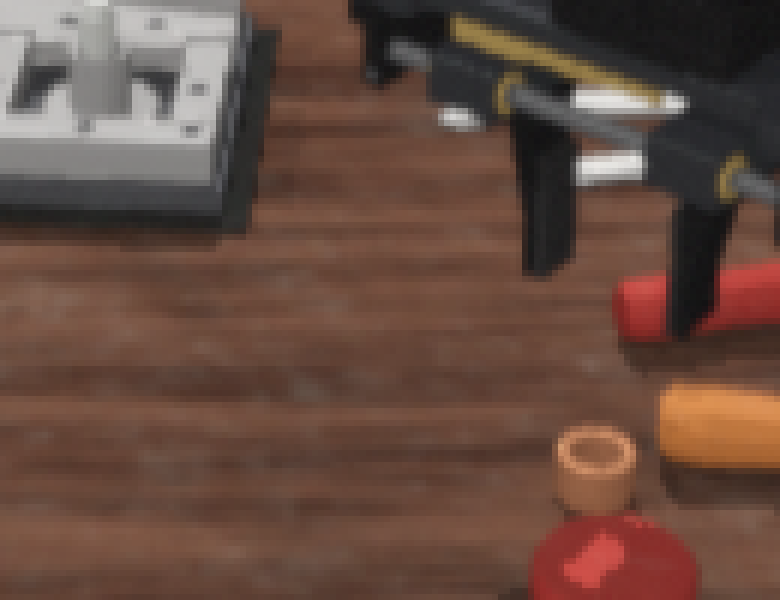

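>>> send_rows(steps=[0.05,0.001,0,0.03,0,0.05,0.001,0,0.06,0,0.05,0.001,0,0.075,0,0.05,0.001,0,0.082,0,0.05,0.001,0,0.082,0])

```text
time: 12.95
position: [0.4349, 0.3329, -0.0219]
tool_rot: [0.906, 0.422, -0.002, 0.002]
ft_force: [-0.1, -1.2, 0.1]
grip_width: 0.0499
```

>>> send_rows(steps=[0.02,0,0,0,0,0.02,0,0,0,0,0.02,0,0,0,0,0.02,0,0,0,0,0.02,0,0,0,0], force=20)

```text
time: 13.58
position: [0.4353, 0.3331, -0.0213]
tool_rot: [0.906, 0.422, -0.002, 0.002]
ft_force: [0.7, 0.0, 5.7]
grip_width: 0.0291
```

```bash
python3 - <<'E'
from h import *
s=snap('side','side10')
plan(.6272,.0812,.07,-.4)
P=cv2.resize(s['color'][220:320,210:340,::-1],None,fx=6,fy=6,interpolation=3);cv2.imwrite('pics/b10.png',P)
E
```

```text
t 13.62 pos [ 0.4352  0.3331 -0.0213] yang -0.698 q [ 0.45  0.77  1.77 -0.01  0.61  1.15] grip 0.0288 F [-1.  -0.7  5.2]
 shift [-0.0699  0.3091 -0.0906] turn -0.298
```

View pics/b10.png

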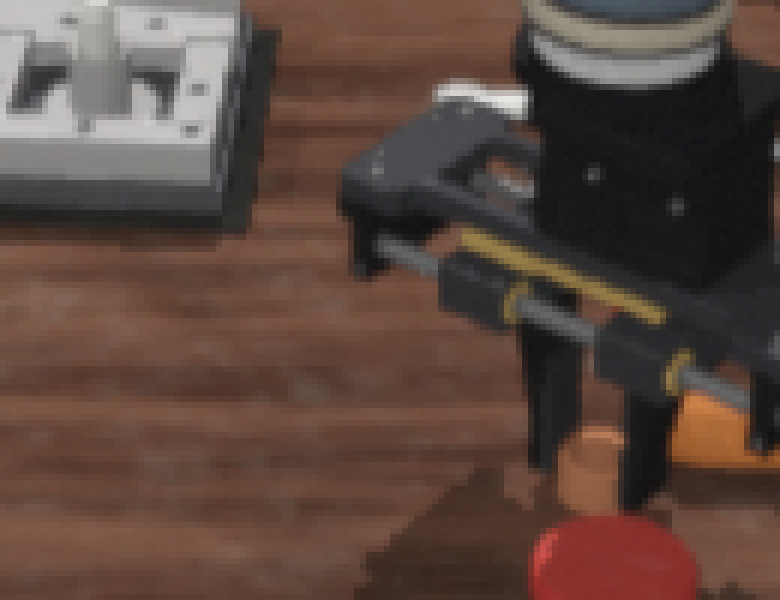

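>>> send_rows(steps=[0.02,0,0,-0.01,0,0.02,0,0,-0.03,0,0.02,0,0,-0.06,0,0.02,-0.01,0.04,-0.09,0,0.02,-0.02,0.088,-0.1,-0.08,0.02,-0.032,0.14,-0.1,-0.16,0.02,-0.043,0.19,-0.1,-0.24,0.02,-0.055,0.24,-0.1,-0.3])

```text
time: 14.62
position: [0.5844, 0.1358, 0.0795]
tool_rot: [0.833, 0.554, -0.002, 0.001]
ft_force: [-0.1, -0.4, -0.8]
grip_width: 0.0291
```

```bash
python3 - <<'E'
from h import *
plan(.6272,.0812,.075,-.4)
E
```

```text
t 14.62 pos [0.5844 0.1358 0.0795] yang -0.396 q [ 0.04  0.64  1.59 -0.    0.91  0.44] grip 0.0291 F [-0.1 -0.4 -0.8]
 shift [-0.0338  0.0605  0.0046] turn 0.004
```

>>> send_rows(steps=[0.02,-0.015,0.027,0.002,0,0.02,-0.03,0.054,0.004,0,0.02,-0.034,0.06,0.004,0,0.02,-0.034,0.06,0.004,0])

```text
time: 15.12
position: [0.6258, 0.0815, 0.0755]
tool_rot: [0.833, 0.554, -0.002, 0.001]
ft_force: [-0.2, -0.8, 0.3]
grip_width: 0.0288
```

```bash
python3 - <<'E'
from h import *
s=snap('side','side11')
plan(.6272,.0812,.07,-.4)
P=cv2.resize(s['color'][180:260,180:280,::-1],None,fx=7,fy=7,interpolation=3);cv2.imwrite('pics/b11.png',P)
E
```

```text
t 15.18 pos [0.6254 0.0821 0.0755] yang -0.396 q [-0.04  0.68  1.51 -0.    0.95  0.35] grip 0.0285 F [-0.5  0.6 -0.3]
 shift [-0.0001  0.002   0.0055] turn 0.004
```

View pics/b11.png

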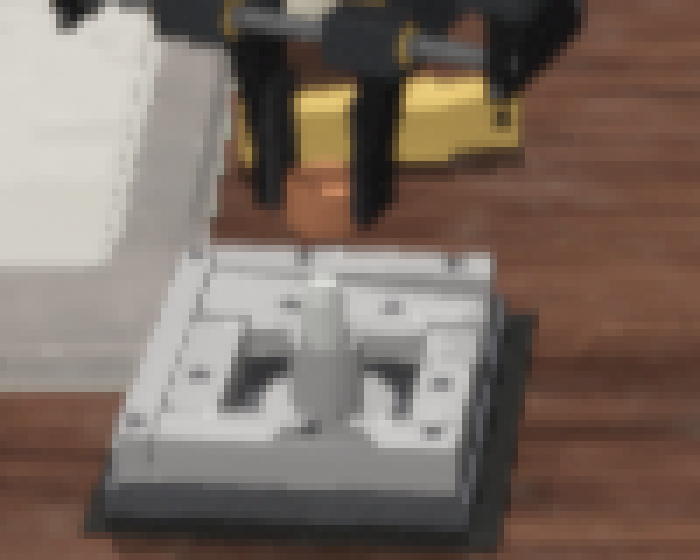

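```bash
python3 - <<'E'
from h import *
s=load('side11');P=cloud(s)
h=cv2.cvtColor(s['color'],cv2.COLOR_RGB2HSV)
m=(h[...,0]<14)&(h[...,1]>90); 
v,u=np.nonzero(m[203:216,219:240]);v+=203;u+=219
Q=P[v,u]; ok=(Q[:,2]>.06)&(Q[:,2]<.13)&(Q[:,1]<.14); Q=Q[ok]; print(len(Q),Q.min(0).round(4),Q.max(0).round(4))
from scipy.optimize import least_squares
for zr in((.09,.108),(.094,.118)):
  q=Q[(Q[:,2]>zr[0])&(Q[:,2]<zr[1])]
  r=least_squares(lambda p:np.hypot(q[:,0]-p[0],q[:,1]-p[1])-.015,[.626,.082],loss='soft_l1',f_scale=.001);print(zr,len(q),r.x.round(4),np.abs(r.fun).mean())
# pin similarly
s0=load('side0');P0=cloud(s0).reshape(-1,3)
q=P0[(np.abs(P0[:,0]-.627)<.012)&(np.abs(P0[:,1]-.085)<.012)&(P0[:,2]>.035)&(P0[:,2]<.063)]
r=least_squares(lambda p:np.hypot(q[:,0]-p[0],q[:,1]-p[1])-.008,[.626,.082],loss='soft_l1',f_scale=.001);print('pin',len(q),r.x.round(4),np.abs(r.fun).mean())
E
```

```text
107 [0.6009 0.0681 0.0954] [0.6422 0.0999 0.1163]
(0.09, 0.108) 53 [0.6241 0.0831] 0.002403418338985761
(0.094, 0.118) 107 [0.6239 0.0831] 0.002941476793250373
pin 58 [0.6284 0.0825] 0.0012878650184415966
```

>>> send_rows(steps=[0.02,0,0.003,0.004,0,0.02,0,0.003,0.012,0,0.02,0,0.003,0.02,0,0.02,0,0.003,0.026,0,0.02,0,0.003,0.032,0,0.02,0,0.003,0.034,0])

```text
time: 15.92
position: [0.6277, 0.0807, 0.0408]
tool_rot: [0.832, 0.554, -0.003, 0.0]
ft_force: [-0.3, 0.3, -0.3]
grip_width: 0.0285
```

```bash
python3 - <<'E'
from h import *
s=snap('side','side12')
plan(.6272,.0812,.028,-.4)
P=cv2.resize(s['color'][180:260,180:280,::-1],None,fx=7,fy=7,interpolation=3);cv2.imwrite('pics/b12.png',P)
E
```

```text
t 15.97 pos [0.6277 0.0807 0.0409] yang -0.396 q [-0.05  0.73  1.52 -0.    0.89  0.35] grip 0.0288 F [-0.1  1.7  0.2]
 shift [ 0.0003 -0.0006  0.0129] turn 0.004
```

View pics/b12.png

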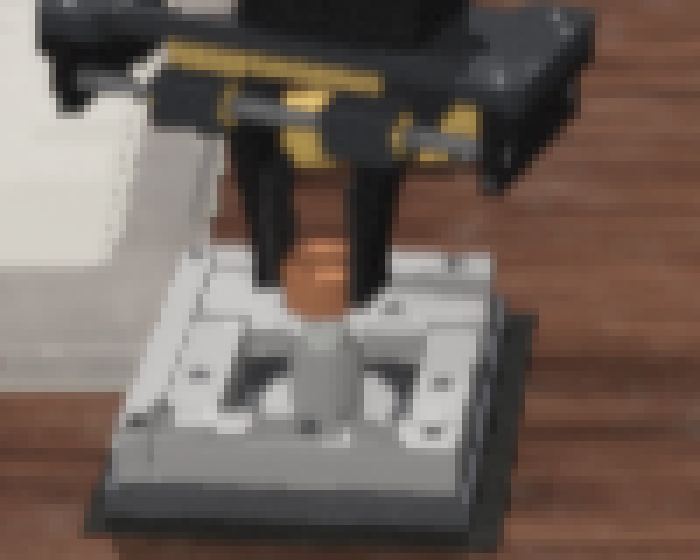

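>>> send_rows(steps=[0.02,0,0,0.004,0,0.02,0,0,0.008,0,0.02,0,0,0.011,0,0.02,0,0,0.011,0])

```text
time: 16.48
position: [0.6274, 0.0807, 0.0296]
tool_rot: [0.832, 0.554, -0.003, -0.0]
ft_force: [-0.7, 0.1, -0.4]
grip_width: 0.0289
```

>>> send_rows(steps=[0.045,0,0,0,0,0.045,0,0,0,0,0.045,0,0,0,0,0.05,0,0,-0.02,0,0.05,0,0,-0.04,0,0.05,0,0,-0.07,0,0.05,0,0,-0.1,0])

```text
time: 17.35
position: [0.6278, 0.081, 0.1304]
tool_rot: [0.832, 0.554, -0.003, -0.0]
ft_force: [-0.3, -0.6, 0.1]
grip_width: 0.0498
```

```bash
python3 - <<'E'
from h import *
s=snap('side','side13')
plan(.572,-.192,.09,-1.31)
P=cv2.resize(s['color'][180:260,180:280,::-1],None,fx=7,fy=7,interpolation=3);cv2.imwrite('pics/b13.png',P)
E
```

```text
t 17.4 pos [0.6308 0.0811 0.135 ] yang -0.396 q [-0.05  0.61  1.46 -0.    1.07  0.35] grip 0.0503 F [ 0.2 -0.7  2.7]
 shift [-0.2745  0.051   0.0458] turn 0.914
```

View pics/b13.png

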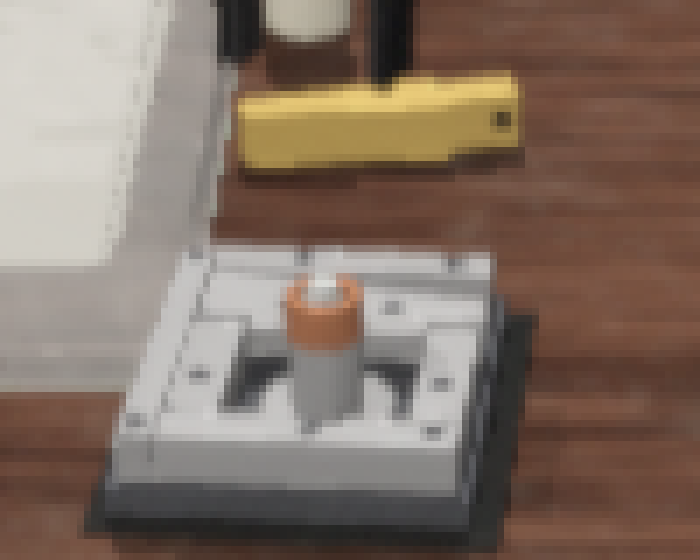

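>>> send_rows(steps=[0.05,-0.035,0.006,0,0.12,0.05,-0.075,0.014,0,0.25,0.05,-0.115,0.021,0,0.38,0.05,-0.155,0.029,0.01,0.52,0.05,-0.195,0.036,0.02,0.65,0.05,-0.235,0.044,0.03,0.78,0.05,-0.2745,0.051,0.045,0.9,0.05,-0.2745,0.051,0.045,0.9])

```text
time: 18.4
position: [0.5708, -0.1945, 0.0895]
tool_rot: [0.991, 0.135, 0.0, 0.002]
ft_force: [0.3, 0.3, -0.0]
grip_width: 0.0497
```

```bash
python3 - <<'E'
from h import *
plan(.572,-.1915,-.022,-1.30)
c=snap('top','top14');s=snap('side','side14')
P=cv2.resize(s['color'][130:230,170:290,::-1],None,fx=6,fy=6,interpolation=3);cv2.imwrite('pics/b14.png',P)
P=cv2.resize(c['color'][130:230,300:420,::-1],None,fx=6,fy=6,interpolation=3);cv2.imwrite('pics/a14.png',P)
E
```

```text
t 18.4 pos [ 0.5708 -0.1945  0.0895] yang -1.3 q [-0.51  0.63  1.58 -0.    0.92  0.79] grip 0.0497 F [ 0.3  0.3 -0. ]
 shift [ 0.0019 -0.003   0.1115] turn -0.0
```

View pics/b14.png

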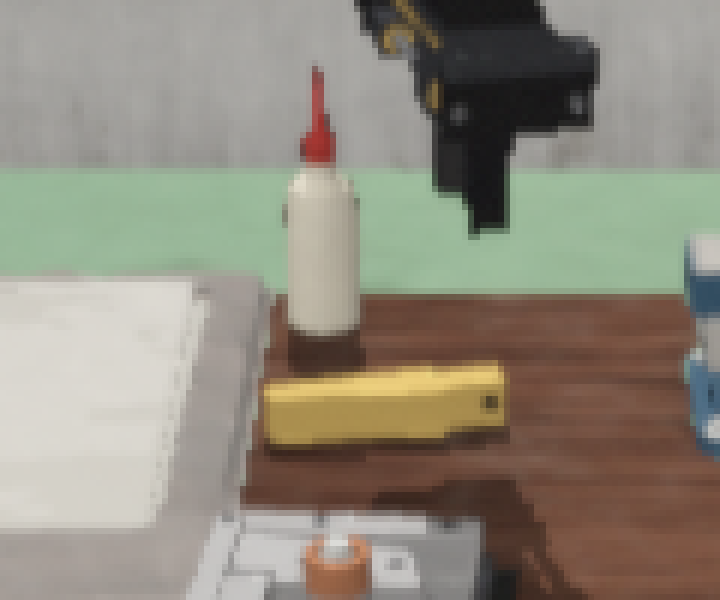

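View pics/a14.png

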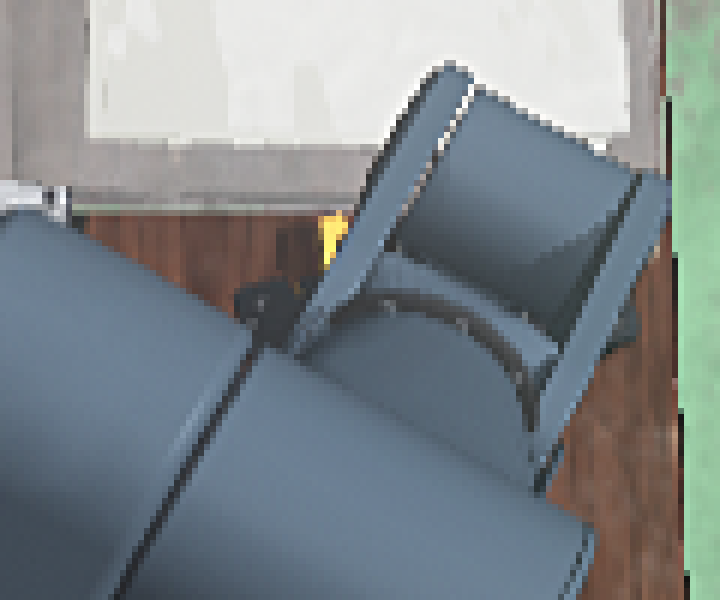

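```bash
python3 - <<'E'
from h import *
s=load('side14');P=cloud(s)
f=lambda X,Y,z:ray(s,(X+.5)/6-.5+170,(Y+.5)/6-.5+130,z).round(4)
print(f(324,333,0), P[round(300/6+130),round(324/6+170)],P[round(250/6+130),round(324/6+170)])
c=load('top0');P=cloud(c)
q=P[(P[...,2]>.05)&(P[...,0]>.58)&(P[...,0]<.72)&(P[...,1]<-.25)&(P[...,1]>-.4)];print(len(q),q.mean(0),q.min(0),q.max(0))
E
```

```text
[ 0.6549 -0.3042  0.    ] [ 0.65286785 -0.30150219  0.0196331 ] [ 0.65222216 -0.30386839  0.04737929]
152 [ 0.64816551 -0.31866375  0.08639461] [ 0.63188848 -0.34172672  0.05016006] [ 0.66986674 -0.30261592  0.14873196]
```

>>> send_rows(steps=[0.05,0.002,-0.003,0.03,0,0.05,0.002,-0.003,0.06,0,0.05,0.002,-0.003,0.085,0,0.05,0.002,-0.003,0.1,0,0.05,0.002,-0.003,0.108,0,0.05,0.002,-0.003,0.108,0])

```text
time: 19.25
position: [0.5733, -0.1884, -0.0175]
tool_rot: [0.991, 0.137, 0.001, 0.002]
ft_force: [-0.4, -0.3, 0.3]
grip_width: 0.0498
```

```bash
python3 - <<'E'
from h import *
plan(.572,-.1915,-.02,-1.30)
s=snap('side','side15')
P=cv2.resize(s['color'][130:230,170:290,::-1],None,fx=6,fy=6,interpolation=3);cv2.imwrite('pics/b15.png',P)
E
```

```text
t 19.25 pos [ 0.5733 -0.1884 -0.0175] yang -1.296 q [-0.5   0.8   1.63 -0.    0.72  0.8 ] grip 0.0498 F [-0.4 -0.3  0.3]
 shift [-0.0021  0.0026  0.0025] turn 0.004
```

View pics/b15.png

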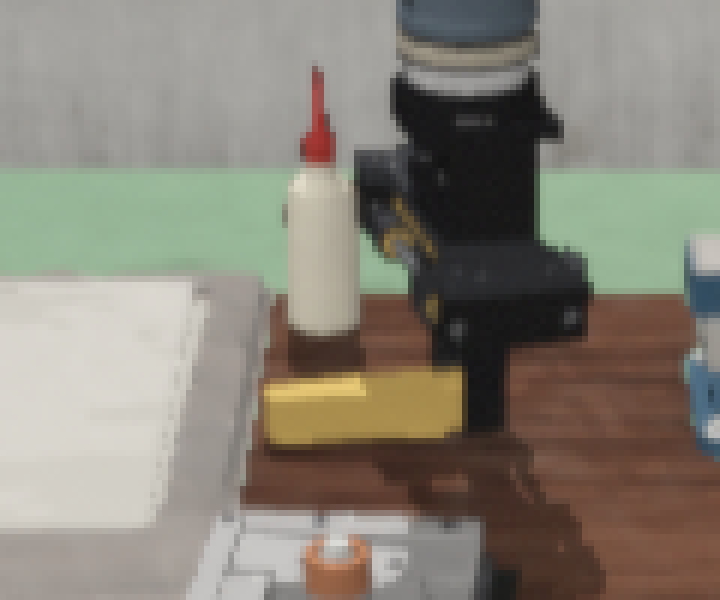

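>>> send_rows(steps=[0.05,0.001,0.002,0,0,0.012,0.001,0.002,0,0,0.012,0.001,0.002,0,0,0.012,0.001,0.002,0,0,0.012,0.001,0.002,0,0,0.012,0.001,0.002,0,0,0.012,0.001,0.002,0,0,0.012,0.001,0.002,0,0], force=50)

```text
time: 20.3
position: [0.5752, -0.1905, -0.0169]
tool_rot: [0.991, 0.137, 0.001, 0.002]
ft_force: [-0.1, -1.2, 0.4]
grip_width: 0.0194
```

>>> send_rows(steps=[0.012,0,0,-0.01,0,0.012,0,0,-0.025,0,0.012,0,0,-0.045,0,0.012,0,0,-0.06,0,0.012,0,0,-0.06,0])

```text
time: 20.92
position: [0.5761, -0.1909, 0.0449]
tool_rot: [0.991, 0.137, 0.003, 0.003]
ft_force: [1.0, -0.6, -2.0]
grip_width: 0.0198
```

```bash
python3 - <<'E'
from h import *
plan(.52,.0,.04,-1.653)
s=snap('side','side16');c=snap('top','top16')
P=cv2.resize(s['color'][130:230,170:290,::-1],None,fx=6,fy=6,interpolation=3);cv2.imwrite('pics/b16.png',P)
E
```

```text
t 20.93 pos [ 0.5761 -0.1909  0.0449] yang -1.296 q [-0.5   0.7   1.6  -0.    0.83  0.79] grip 0.0198 F [ 1.  -0.6 -2. ]
 shift [-0.0022 -0.199   0.0036] turn 0.357
```

View pics/b16.png

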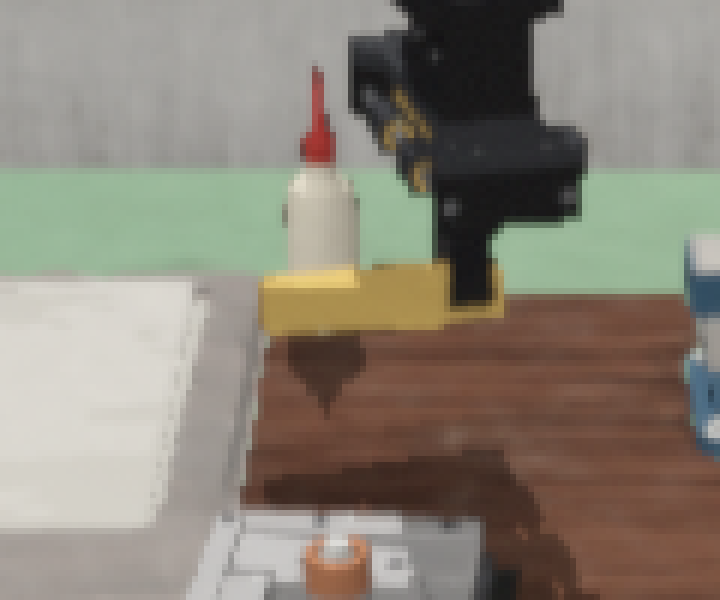

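```bash
cat >> h.py <<'E'
PIN=np.array([.6272,.0815]); YAW=-.082
def m2w(X,Y):
    r=R.from_euler('z',YAW).as_matrix()[:2,:2]; return PIN+r@(np.array([X,Y])-[0,.021])
def w2m(x,y):
    r=R.from_euler('z',YAW).as_matrix()[:2,:2]; return r.T@(np.array([x,y])-PIN)+[0,.021]
E
python3 - <<'E'
from h import *
p=m2w(-.18,-.041);print(p,m2w(-.078,-.0435)); plan(p[0],p[1],.045,YAW-np.pi/2)
E
```

```text
[0.44272652 0.03445179] [0.54417901 0.02360556]
t 21.02 pos [ 0.5747 -0.1902  0.0432] yang -1.296 q [-0.5   0.7   1.6  -0.    0.83  0.79] grip 0.0198 F [-0.6  0.1 -3. ]
 shift [-0.0661 -0.252  -0.003 ] turn 0.357
```

>>> send_rows(steps=[0.012,0,-0.03,-0.003,0.05,0.012,0,-0.07,-0.003,0.1,0.012,-0.01,-0.11,-0.003,0.15,0.012,-0.02,-0.15,-0.003,0.2,0.012,-0.035,-0.19,-0.003,0.25,0.012,-0.055,-0.23,-0.003,0.3,0.012,-0.066,-0.252,-0.003,0.357,0.012,-0.066,-0.252,-0.003,0.357])

```text
time: 22.02
position: [0.4402, 0.0358, 0.0445]
tool_rot: [0.999, -0.04, -0.0, 0.001]
ft_force: [1.1, -0.2, -2.2]
grip_width: 0.0195
```

```bash
python3 - <<'E'
from h import *
s=snap('side','side17');c=snap('top','top17')
p=m2w(-.18,-.041); plan(p[0],p[1],.005,YAW-np.pi/2)
P=cv2.resize(s['color'][150:270,170:320,::-1],None,fx=5,fy=5,interpolation=3);cv2.imwrite('pics/b17.png',P)
P=cv2.resize(c['color'][130:250,230:360,::-1],None,fx=5,fy=5,interpolation=3);cv2.imwrite('pics/a17.png',P)
E
```

```text
t 22.12 pos [0.4442 0.034  0.0449] yang -1.652 q [-0.17  0.57  2.01 -0.01  0.56  1.48] grip 0.0192 F [ 0.7 -0.3 -2. ]
 shift [-0.0017 -0.0005  0.0399] turn 0.001
```

View pics/b17.png

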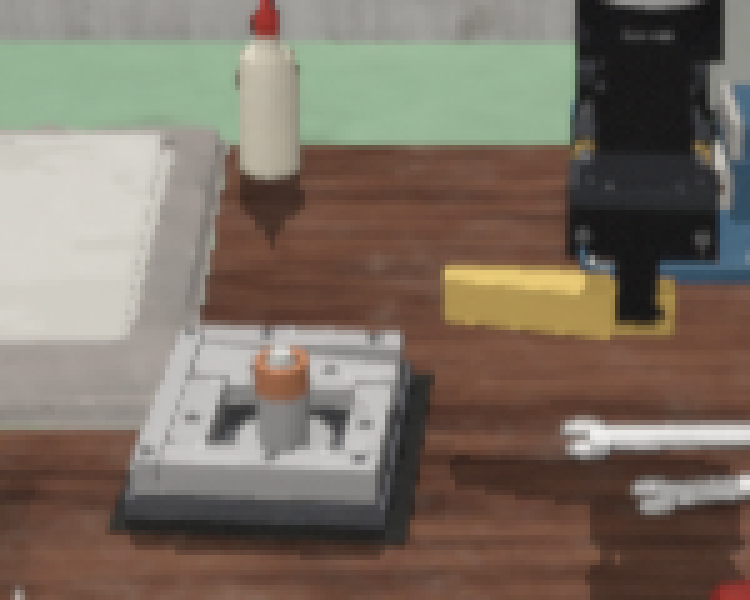

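View pics/a17.png

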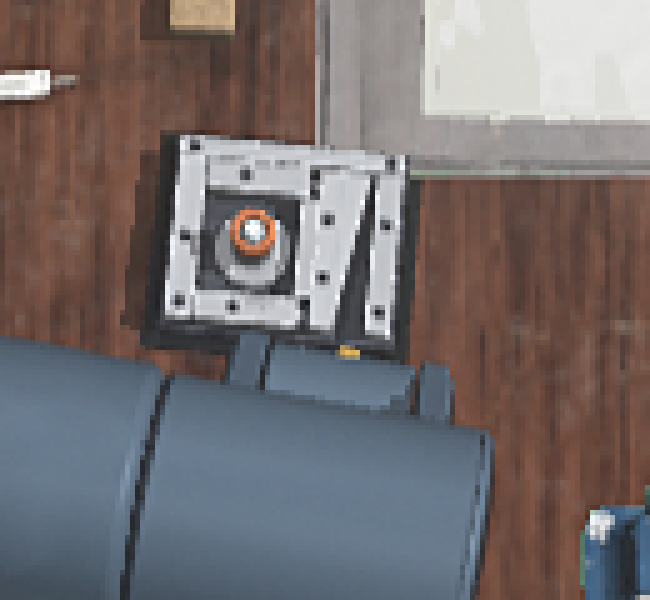

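```bash
python3 - <<'E'
from h import *
c=load('top17')
P=cv2.resize(c['color'][180:210,280:320,::-1],None,fx=18,fy=18,interpolation=cv2.INTER_CUBIC);cv2.imwrite('pics/a17c.png',P)
s=load('side17')
f=lambda X,Y,z:ray(s,(X+.5)/5-.5+170,(Y+.5)/5-.5+150,z).round(4)
print('side nose top corners',f(445,266,.088),f(445,292,.088), 'nose bottom front', f(445,321,.062))
E
```

```text
side nose top corners [0.5424 0.017  0.088 ] [0.5428 0.0487 0.088 ] nose bottom front [0.5425 0.0312 0.062 ]
```

View pics/a17c.png

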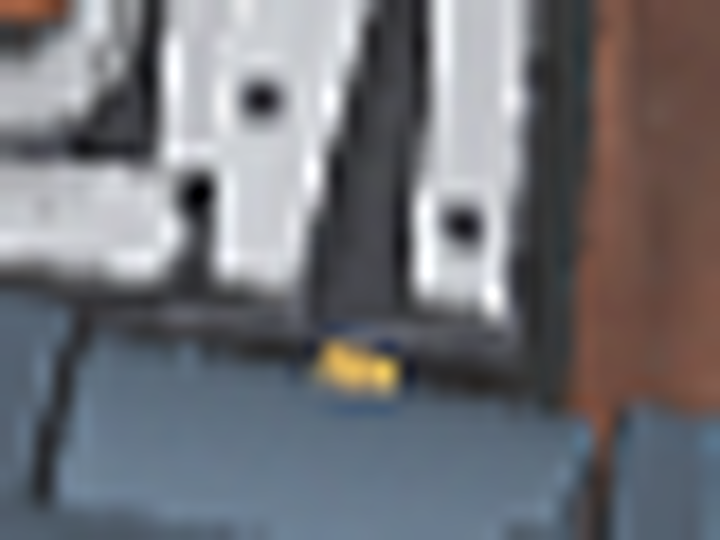

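```bash
python3 - <<'E'
from h import *
c=load('top17')
f=lambda X,Y,z:ray(c,(X+.5)/18-.5+280,(Y+.5)/18-.5+180,z)[:2]
for n,a in {'nose L':(318,368,.088),'nose R':(398,372,.088),'bar end':(302,280,.035),'heel end':(412,295,.035),'heel far':(435,10,.035),'noseTL':(325,342,.088),'noseTR':(400,358,.088)}.items(): 
    w=f(*a);print(n,w.round(4),w2m(*w).round(4))
E
```

```text
nose L [0.5399 0.0248] [-0.0824 -0.0427]
nose R [0.5393 0.0105] [-0.0818 -0.0569]
bar end [0.5676 0.0263] [-0.0549 -0.0389]
heel end [0.565 0.006] [-0.0558 -0.0593]
heel far [0.6191 0.002 ] [-0.0015 -0.0589]
noseTL [0.5447 0.0236] [-0.0775 -0.0435]
noseTR [0.5419 0.0102] [-0.0792 -0.0571]
```

>>> send_rows(steps=[0.012,0,-0.001,0.01,0,0.012,0,-0.001,0.022,0,0.012,0,-0.001,0.034,0,0.012,0,-0.001,0.042,0,0.012,0,-0.001,0.042,0], force=60)

```text
time: 22.75
position: [0.4438, 0.0349, 0.002]
tool_rot: [0.999, -0.041, 0.001, 0.002]
ft_force: [-0.3, 0.4, -1.9]
grip_width: 0.0192
```

```bash
python3 - <<'E'
from h import *
s=snap('side','side18');c=snap('top','top18')
plan(.5,.03,.0,YAW-np.pi/2); print(w2m(*robot.get_obs()['position'][:2]))
P=cv2.resize(s['color'][150:270,170:320,::-1],None,fx=5,fy=5,interpolation=3);cv2.imwrite('pics/b18.png',P)
P=cv2.resize(c['color'][180:210,280:320,::-1],None,fx=18,fy=18,interpolation=cv2.INTER_CUBIC);cv2.imwrite('pics/a18c.png',P)
E
```

```text
t 22.85 pos [0.4444 0.0349 0.0028] yang -1.652 q [-0.17  0.66  2.03 -0.01  0.45  1.49] grip 0.0192 F [-0.4 -0.6 -2. ]
 shift [0.0558 0.0003 0.003 ] turn 0.001
[-0.1783214  -0.04045202]
```

View pics/b18.png

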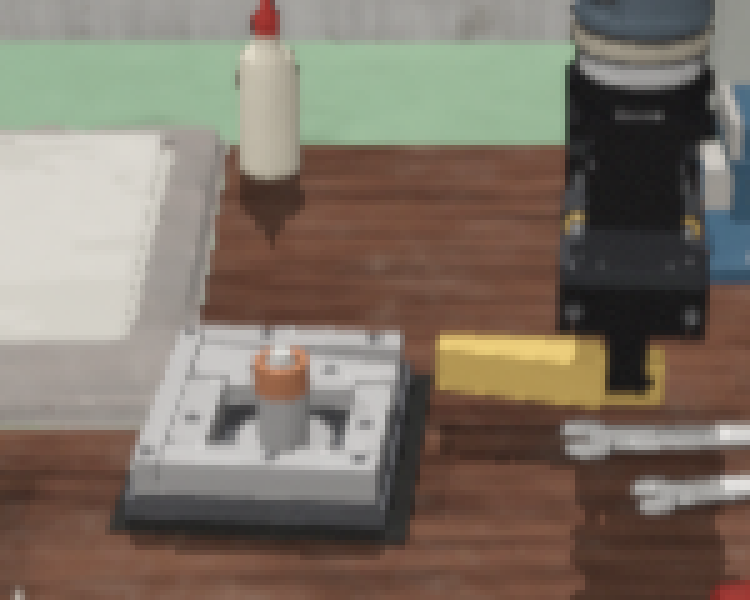

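View pics/a18c.png

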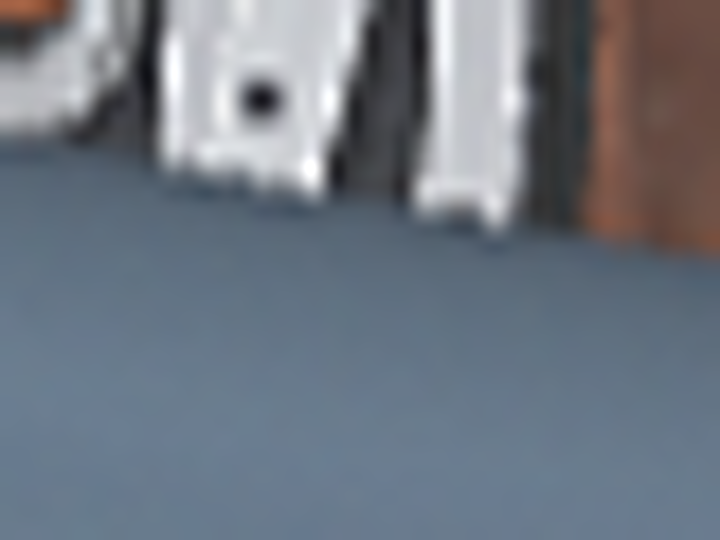

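>>> send_rows(steps=[0.012,0.006,0,0,0,0.012,0.013,0,0,0,0.012,0.02,0,0,0,0.012,0.027,0,0,0,0.012,0.034,0,0,0,0.012,0.04,0,0,0,0.012,0.045,0,0,0,0.012,0.045,0,0,0])

```text
time: 23.85
position: [0.4898, 0.0311, 0.003]
tool_rot: [0.999, -0.041, 0.003, 0.002]
ft_force: [-0.1, -0.2, -2.0]
grip_width: 0.0195
```

```bash
python3 - <<'E'
from h import *
s=snap('side','side19')
o=robot.get_obs();print(o['position'],o['ft_force'],w2m(*o['position'][:2]))
P=cv2.resize(s['color'][180:260,180:290,::-1],None,fx=7,fy=7,interpolation=3);cv2.imwrite('pics/b19.png',P)
E
```

```text
[0.48917942 0.03122444 0.00290375] [-1.34422552  0.09880767 -2.44757296] [-0.13343883 -0.04041163]
```

View pics/b19.png

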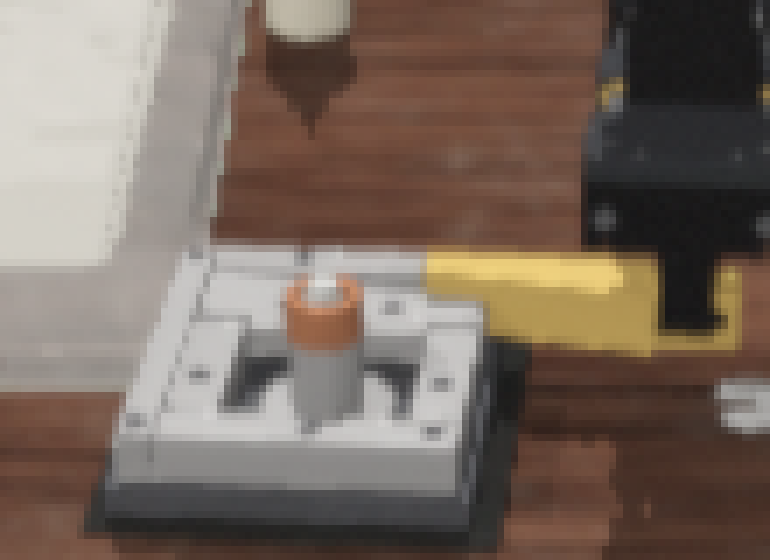

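>>> send_rows(steps=[0.012,0.002,0.001,0.001,0,0.012,0.004,0.002,0.002,0,0.012,0.007,0.002,0.003,0,0.012,0.011,0.003,0.004,0,0.012,0.016,0.003,0.004,0,0.012,0.02,0.003,0.004,0,0.012,0.02,0.003,0.004,0])

```text
time: 24.78
position: [0.5095, 0.0265, -0.001]
tool_rot: [0.999, -0.04, 0.003, 0.002]
ft_force: [-0.3, -0.7, -3.1]
grip_width: 0.0196
```

```bash
cat >> h.py <<'E'
def st():
    o=robot.get_obs();M=R.from_quat(o['tool_rot']).as_matrix();print(round(o['time'],2),o['position'].round(4),'toolF',(M.T@o['ft_force']).round(1),'m',o['moment'].round(2),w2m(*o['position'][:2]).round(4),'yaw',(np.arctan2(M[1,0],M[0,0])-YAW).round(3),'tilt',M[:,2].round(3),o['grip_width'].round(4))
E
python3 -c "
from h import *;st()"
```

```text
Traceback (most recent call last):
  File "h.py", line 29, in st
    o=robot.get_obs();M=R.from_quat(o['tool_rot']).as_matrix();print(round(o['time'],2),o['position'].round(4),'toolF',(M.T@o['ft_force']).round(1),'m',o['moment'].round(2),w2m(*o['position'][:2]).round(4),'yaw',(np.arctan2(M[1,0],M[0,0])-YAW).round(3),'tilt',M[:,2].round(3),o['grip_width'].round(4))
                                                                                                                                                                                                                                                                                    ^^^^^^^^^^^^^^^^^^^^^
AttributeError: 'float' object has no attribute 'round'
```

>>> send_rows(steps=[0.012,0.003,0,0,0,0.012,0.006,0,0,0,0.012,0.009,0,0,0,0.012,0.012,0,0,0,0.012,0.015,0,0,0,0.012,0.015,0,0,0])

```text
time: 25.52
position: [0.5253, 0.0251, -0.0009]
tool_rot: [0.999, -0.04, 0.003, 0.002]
ft_force: [-0.1, 0.0, -2.8]
grip_width: 0.0195
```

```bash
sed -i "s/,o\['grip_width'\].round(4))/,round(o['grip_width'],4))/" h.py; python3 -c "
from h import *;st()"
```

```text
25.52 [ 0.5253  0.0251 -0.0009] toolF [-0.2 -0.   2.8] m [-0.08  0.27  0.01] [-0.0969 -0.0436] yaw 0.001 tilt [ 0.006 -0.004 -1.   ] 0.0195
```

>>> send_rows(steps=[0.012,0.003,0,0,0,0.012,0.006,0,0,0,0.012,0.009,0,0,0,0.012,0.012,0,0,0,0.012,0.014,0,0,0,0.012,0.014,0,0,0])

```text
time: 26.28
position: [0.5399, 0.0239, -0.0007]
tool_rot: [0.999, -0.04, 0.004, 0.002]
ft_force: [0.7, -0.5, -2.9]
grip_width: 0.0193
```

```bash
python3 - <<'E'
from h import *
st()
s=snap('side','side20');c=snap('top','top20')
P=cv2.resize(s['color'][180:260,180:290,::-1],None,fx=7,fy=7,interpolation=3);cv2.imwrite('pics/b20.png',P)
P=cv2.resize(c['color'][155:215,250:330,::-1],None,fx=9,fy=9,interpolation=cv2.INTER_CUBIC);cv2.imwrite('pics/a20.png',P)
E
```

```text
26.27 [ 0.5399  0.0239 -0.0007] toolF [0.7 0.5 2.9] m [-0.24  0.35  0.05] [-0.0823 -0.0436] yaw 0.001 tilt [ 0.007 -0.004 -1.   ] 0.0193
```

View pics/b20.png

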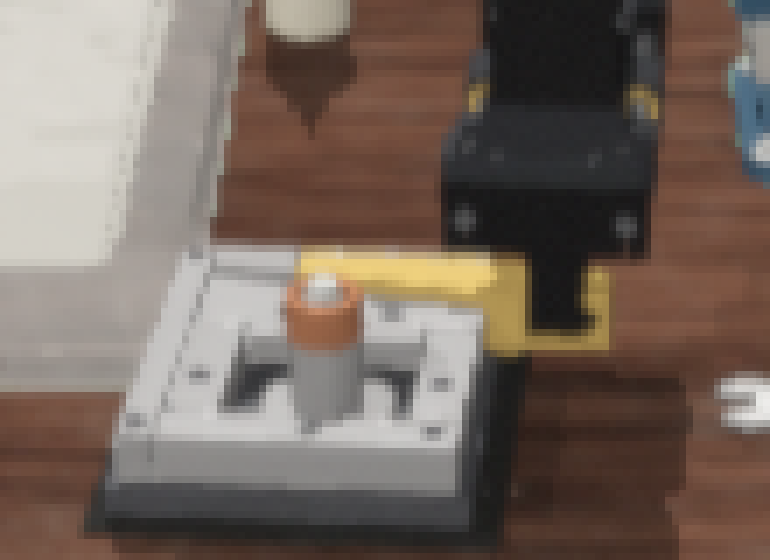

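View pics/a20.png

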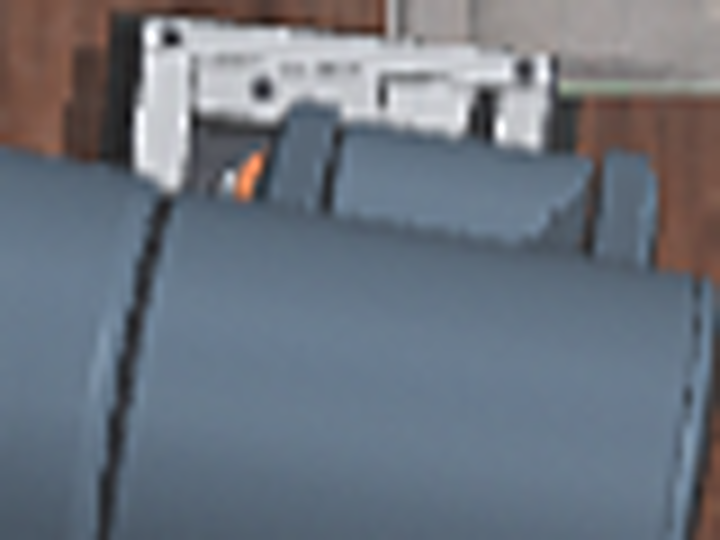

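>>> send_rows(steps=[0.012,0.002,0,0,0,0.012,0.004,0,0,0,0.012,0.006,0,0,0,0.012,0.008,0,0,0,0.012,0.008,0,0,0])

```text
time: 27.0
position: [0.5479, 0.0231, -0.0007]
tool_rot: [0.999, -0.04, 0.004, 0.002]
ft_force: [-1.4, -2.9, -2.2]
grip_width: 0.0192
```

```bash
python3 -c "
from h import *;st()"
```

```text
27.0 [ 0.5479  0.0231 -0.0007] toolF [-1.2  3.   2.2] m [-0.38  0.56  0.03] [-0.0743 -0.0437] yaw 0.001 tilt [ 0.007 -0.005 -1.   ] 0.0192
```

>>> send_rows(steps=[0.012,0.001,0,0,0,0.012,0.002,0.0003,0,0,0.012,0.003,0.0005,0,0,0.012,0.004,0.0005,0,0,0.012,0.004,0.0005,0,0])

```text
time: 27.62
position: [0.5505, 0.0225, -0.001]
tool_rot: [0.999, -0.04, 0.002, 0.002]
ft_force: [-5.1, -0.9, -1.0]
grip_width: 0.0193
```

```bash
python3 -c "
from h import *;st()"
```

```text
27.62 [ 0.5505  0.0225 -0.001 ] toolF [-5.   1.3  0.9] m [-0.12  1.16  0.16] [-0.0716 -0.0441] yaw 0.002 tilt [ 0.005 -0.004 -1.   ] 0.0193
```

>>> send_rows(steps=[0.012,0.0015,0,0,0,0.012,0.002,0,0,0,0.012,0.003,0,0,0,0.012,0.004,0,0,0,0.012,0.004,0,0,0])

```text
time: 28.25
position: [0.5519, 0.0225, -0.0013]
tool_rot: [0.999, -0.04, -0.0, 0.002]
ft_force: [-7.6, -2.1, -1.3]
grip_width: 0.0193
```

```bash
python3 - <<'E'
from h import *
st()
s=snap('side','side21');st()
P=cv2.resize(s['color'][195:255,185:275,::-1],None,fx=8.5,fy=8.5,interpolation=cv2.INTER_CUBIC);cv2.imwrite('pics/b21.png',P)
E
```

```text
28.25 [ 0.5519  0.0225 -0.0013] toolF [-7.4  2.7  1.3] m [-0.31  1.41  0.19] [-0.0703 -0.044 ] yaw 0.002 tilt [-0.001 -0.004 -1.   ] 0.0193
28.3 [ 0.5518  0.0224 -0.0014] toolF [-6.1  3.1  1.6] m [-0.35  1.4   0.16] [-0.0703 -0.044 ] yaw 0.002 tilt [-0.001 -0.004 -1.   ] 0.0196
```

View pics/b21.png

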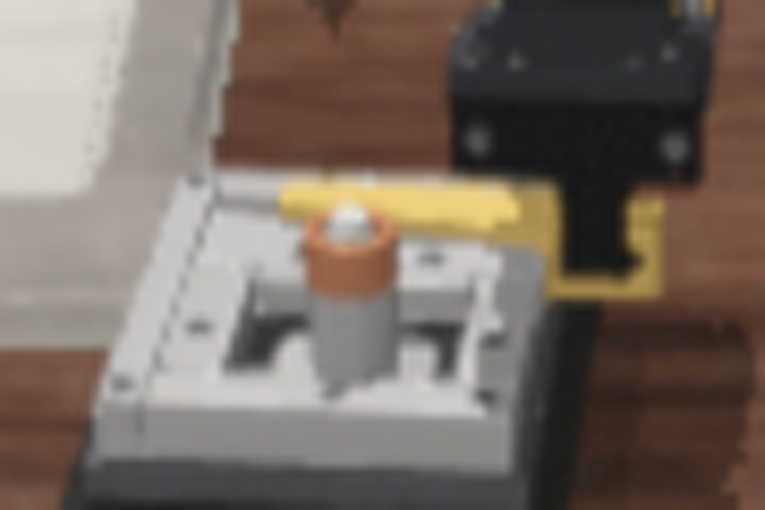

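>>> send_rows(steps=[0.012,0.003,0,0,0,0.012,0.004,0,0,0,0.012,0.005,0,0,0,0.012,0.006,0,0,0,0.012,0.007,0,0,0,0.012,0.007,0,0,0])

```text
time: 29.05
position: [0.5533, 0.0223, -0.0018]
tool_rot: [0.999, -0.04, -0.006, 0.002]
ft_force: [-11.3, -2.9, 3.2]
grip_width: 0.0198
```

```bash
python3 -c "
from h import *;st()"
```

```text
29.05 [ 0.5533  0.0223 -0.0018] toolF [-11.1   3.8  -3. ] m [-0.52  1.82  0.03] [-0.0688 -0.044 ] yaw 0.002 tilt [-0.011 -0.003 -1.   ] 0.0198
```

>>> send_rows(steps=[0.012,0.006,0,0,0,0.012,0.007,0,0,0,0.012,0.008,0,0,0,0.012,0.009,0,0,0,0.012,0.009,0,0,0,0.012,0.009,0,0,0])

```text
time: 29.8
position: [0.5544, 0.0222, -0.002]
tool_rot: [0.999, -0.04, -0.013, 0.001]
ft_force: [-15.4, -3.2, 9.2]
grip_width: 0.0193
```

```bash
python3 - <<'E'
from h import *
st()
s=snap('side','side22');c=snap('top','top22');st()
P=cv2.resize(s['color'][195:255,185:275,::-1],None,fx=8.5,fy=8.5,interpolation=cv2.INTER_CUBIC);cv2.imwrite('pics/b22.png',P)
P=cv2.resize(c['color'][150:190,255:325,::-1],None,fx=11,fy=11,interpolation=cv2.INTER_CUBIC);cv2.imwrite('pics/a22.png',P)
E
```

```text
29.8 [ 0.5544  0.0222 -0.002 ] toolF [-15.3   4.4  -8.8] m [-0.51  2.5  -0.02] [-0.0677 -0.0441] yaw 0.002 tilt [-0.026 -0.001 -1.   ] 0.0193
29.9 [ 0.5544  0.0222 -0.002 ] toolF [-15.7   4.5  -8.2] m [-0.61  2.47 -0.07] [-0.0677 -0.0441] yaw 0.002 tilt [-0.026 -0.001 -1.   ] 0.0194
```

View pics/b22.png

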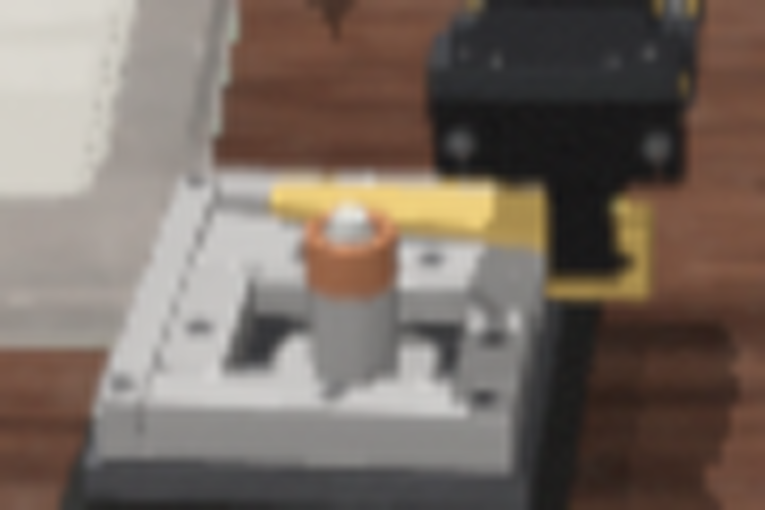

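View pics/a22.png

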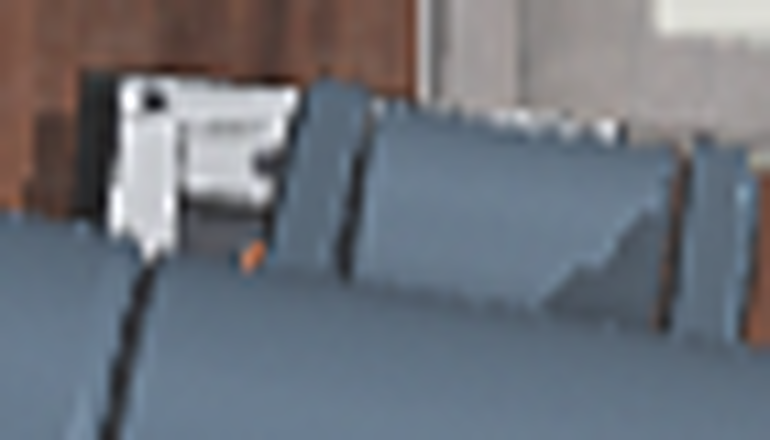

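```bash
python3 - <<'E'
from h import *
s=load('side22');s0=load('side0')
f=lambda X,Y,z,s=s:ray(s,(X+.5)/8.5-.5+185,(Y+.5)/8.5-.5+195,z)[:2]
for n,a in {'nose top near':(272,208,.041),'nose top far':(275,186,.041),'tang end':(650,292,.015),'plate? near corner':(548,240,.035),'farwallcorner':(190,172,.035)}.items():
    w=f(*a);print(n,w.round(4),w2m(*w).round(4))
P=np.hstack([cv2.resize(x['color'][200:250,190:260,::-1],None,fx=5.6,fy=7,interpolation=cv2.INTER_CUBIC) for x in(s0,s)]);cv2.imwrite('pics/cmp.png',P)
E
```

```text
nose top near [0.6566 0.0207] [ 0.0343 -0.0372]
nose top far [0.6566 0.0053] [ 0.0356 -0.0525]
tang end [0.5356 0.0301] [-0.0871 -0.0377]
plate? near corner [0.5683 0.0318] [-0.0546 -0.0333]
farwallcorner [ 0.6861 -0.0166] [ 0.0667 -0.0719]
```

View pics/cmp.png

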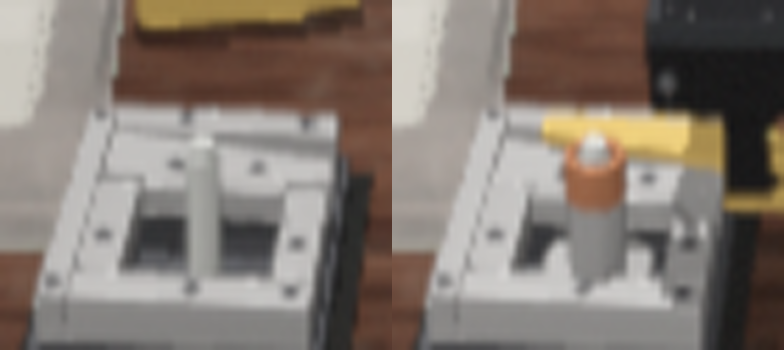

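```bash
python3 - <<'E'
from h import *
st(); print(hand_in()); st()
E
```

```text
29.9 [ 0.5544  0.0222 -0.002 ] toolF [-15.7   4.5  -8.2] m [-0.61  2.47 -0.07] [-0.0677 -0.0441] yaw 0.002 tilt [-0.026 -0.001 -1.   ] 0.0194
the job is handed in; nothing more can be done
None
the job is handed in; nothing more can be done
```

The job is handed in at 29.9 s. The bush is on the pin flange down, the collar is on top of it, and the wedge is in the gap, still gripped by its tang (60 N commanded).

**Last checks**
- **Push:** about 15.5 N along the mould's x, steady over the last two readings. The wedge is about 0.002 rad off the mould's x axis by the gripper's reading.
- **Bush and collar:** the side picture shows both upright on the pin, with the pin tip standing out of the collar. I did not measure their seated heights directly.
- **Bar:** its screw moved about 8 mm between the first and last side pictures, and no gap shows at the cavity wall. It looks shut, but I could not measure flushness to the 1.5 mm limit.
- **Spanners, tin and bottle:** nothing touched them as far as I could see. I did not compare their positions at the end.

**What went wrong or disagreed**
- **First two grasps missed:** on the first I also lifted before the fingers had closed. The camera depth then put the fingertips about 28 mm above the reported TCP height. I corrected for that afterwards, and the bush was undisturbed.
- **Camera disagreement:** the two cameras differ by 3 to 5 mm.
- **Wedge nose:** it reads about 5 mm past the nominal home position in the side camera, and it was still creeping in by 1–2 mm as I raised the push from 7 to 15 N. I put this down to calibration and arm compliance, but did not confirm it.

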